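# Zero the balance rack and hang up the spice tins

## Task

Get the balance rack on the pass ready for service: first, while the bar is still empty, turn the trim knob until the red needle stands at zero. Then hang every spice tin that is there by its hook on the bar, one to a place, sharing them left and right as you go so that the bar never hangs as far down as two tins on one side against none would pull it, and finally trim the bar again if needed so that the needle is back at zero with all tins hanging at rest. Leave the bell, the ramekin and the food tin where they are.

Things in the scene. Friction and masses are not known exactly. Their poses are not given: they have to be found in the camera images.
- rack: fixed balance rack: foot plate 160 x 200 x 12 mm, column 26 mm wide standing 55 mm behind a pivoting bar. Origin on the worktop straight below the bar's hinge; +z up, +y along the bar to its left end, +x to the back
- bar: the pivoting bar, a steel rod 10 mm thick, 372 mm long; origin on its hinge 200 mm above the worktop, its y along the rod to the left end. Lean = its turn about its own x, positive with the left end up = (height of left_outer - height of right_outer) / 0.31 m. Damped spring hinge, 1.2 N m per rad, settles in about 1 s without overshoot, 0.26 rad of travel either way
- needle_tip (a point): tip of the red needle fixed to the bar, 112 mm below the hinge in front of a white scale plate; it covers the long zero mark in the plate's middle when the bar is level (lean 0) and swings 11 mm per 0.1 rad, to the left with the left end up
- trim (a joint): trim knob angle in rad, counter-clockwise from above positive, range +-2.0. Black round knob, 33 mm diameter, 37 mm tall, vertical axis, on top of the column; it stays where left (0.05 N m friction). It sets the rest position of the bar's spring: each rad counter-clockwise lowers the bar's left end by 0.078 rad of lean, each rad clockwise raises it as much
- knob_grip (a point): point on the knob's axis, 12 mm below its top and 245 mm above the worktop, the height to grip it at; the white dial below it (54 mm diameter) has its top 26 mm lower
- left_outer (a point): hanging place on the bar: outer place on the left half, 155 mm from the hinge; the point is on the rod's centre line and moves with the bar. Black collars of 26 mm diameter, 24 mm apart, bound it; one tin hangs here, and leans the bar 0.127 rad down on this side (leans add up: two tins on one side against none, 0.205)
- left_inner (a point): hanging place on the bar: inner place on the left half, 95 mm from the hinge; the point is on the rod's centre line and moves with the bar. Black collars of 26 mm diameter, 24 mm apart, bound it; one tin hangs here, and leans the bar 0.078 rad down on this side (leans add up: two tins on one side against none, 0.205)
- right_inner (a point): hanging place on the bar: inner place on the right half, 95 mm from the hinge; the point is on the rod's centre line and moves with the bar. Black collars of 26 mm diameter, 24 mm apart, bound it; one tin hangs here, and leans the bar 0.078 rad down on this side (leans add up: two tins on one side against none, 0.205)
- right_outer (a point): hanging place on the bar: outer place on the right half, 155 mm from the hinge; the point is on the rod's centre line and moves with the bar. Black collars of 26 mm diameter, 24 mm apart, bound it; one tin hangs here, and leans the bar 0.127 rad down on this side (leans add up: two tins on one side against none, 0.205)
- tin_0: steel spice tin, red lid, 46 mm diameter, 40 mm tall, 0.1 kg; origin at the centre of its underside, z up; may be absent. A strap 12 mm wide rises at its -x side and bends over to +x as a hook, whose lip hangs 15 mm below the hook's top (35 mm clear between strap and lip, 40 mm between lip and lid), so the hook opens to +x. A black handle stands on top. Height 145 mm
- hook_0 (a point): underside of the top of tin_0's hook, 96 mm above the tin's underside, on its axis; when hung it lies on top of the rod, 5 mm above the place's point. It goes on from the robot's side with the tin's +x along the rack's +x: the rod enters between lip and lid, then the tin is lowered
- handle_0 (a point): point on tin_0's axis to grip its handle, 32 mm above hook_0 and 17 mm below the handle's top; the handle is an upright block 14 mm thick (tin's y), 24 mm long (tin's x), from 3 to 49 mm above the hook point
- tin_1: steel spice tin, green lid, 46 mm diameter, 40 mm tall, 0.1 kg; origin at the centre of its underside, z up; may be absent. A strap 12 mm wide rises at its -x side and bends over to +x as a hook, whose lip hangs 15 mm below the hook's top (35 mm clear between strap and lip, 40 mm between lip and lid), so the hook opens to +x. A black handle stands on top. Height 145 mm
- hook_1 (a point): underside of the top of tin_1's hook, 96 mm above the tin's underside, on its axis; when hung it lies on top of the rod, 5 mm above the place's point. It goes on from the robot's side with the tin's +x along the rack's +x: the rod enters between lip and lid, then the tin is lowered
- handle_1 (a point): point on tin_1's axis to grip its handle, 32 mm above hook_1 and 17 mm below the handle's top; the handle is an upright block 14 mm thick (tin's y), 24 mm long (tin's x), from 3 to 49 mm above the hook point
- tin_2: steel spice tin, yellow lid, 46 mm diameter, 40 mm tall, 0.1 kg; origin at the centre of its underside, z up; may be absent. A strap 12 mm wide rises at its -x side and bends over to +x as a hook, whose lip hangs 15 mm below the hook's top (35 mm clear between strap and lip, 40 mm between lip and lid), so the hook opens to +x. A black handle stands on top. Height 145 mm
- hook_2 (a point): underside of the top of tin_2's hook, 96 mm above the tin's underside, on its axis; when hung it lies on top of the rod, 5 mm above the place's point. It goes on from the robot's side with the tin's +x along the rack's +x: the rod enters between lip and lid, then the tin is lowered
- handle_2 (a point): point on tin_2's axis to grip its handle, 32 mm above hook_2 and 17 mm below the handle's top; the handle is an upright block 14 mm thick (tin's y), 24 mm long (tin's x), from 3 to 49 mm above the hook point
- tin_3: steel spice tin, blue lid, 46 mm diameter, 40 mm tall, 0.1 kg; origin at the centre of its underside, z up; may be absent. A strap 12 mm wide rises at its -x side and bends over to +x as a hook, whose lip hangs 15 mm below the hook's top (35 mm clear between strap and lip, 40 mm between lip and lid), so the hook opens to +x. A black handle stands on top. Height 145 mm
- hook_3 (a point): underside of the top of tin_3's hook, 96 mm above the tin's underside, on its axis; when hung it lies on top of the rod, 5 mm above the place's point. It goes on from the robot's side with the tin's +x along the rack's +x: the rod enters between lip and lid, then the tin is lowered
- handle_3 (a point): point on tin_3's axis to grip its handle, 32 mm above hook_3 and 17 mm below the handle's top; the handle is an upright block 14 mm thick (tin's y), 24 mm long (tin's x), from 3 to 49 mm above the hook point
- order_bell: bystander, counter bell 81 mm wide, 57 mm tall; origin at its underside
- ramekin_0: bystander, brown ramekin 69 mm wide, 34 mm tall; origin at its underside
- tomato_tin: bystander, food tin 75 mm wide, 58 mm tall; origin at its underside
Not all that is in view belongs to the job. What is shaped like the tin_3 but purple is not meant.

How it is judged:
By the outcome, as a careful person would: the job done as asked, in the order asked, and still so for the second after the job is handed in, with the robot touching nothing.
Of tin_0, tin_1, tin_2, tin_3 only 3 to 4 are there at a start; the rules pass over those that are not, and their reading is None.
At some moment in a run one of tin_0, tin_1, tin_2, tin_3 may be knocked a few centimetres aside while the robot is not near it.
It also fails if it takes over 192 s, if anything falls off the work surface, if the arm or the gripper's body presses on something with over 40 N, if the wrist force passes 120 N, or if a joint passes its speed limit or range.

## Robot

A 6-joint arm with a two-finger parallel gripper is mounted at the origin on a cart in front of the work surface, level with it; the furniture and walls round the work are solid. World frame = base frame: x ahead of the robot, y to its left, z up, the work surface at z = 0. Lengths are in m, angles in rad, forces in N, time in s.
With the tool pointing down it reaches from about 0.25 to 0.725 m from the base axis. Payload 9.7 kg.
Tool frame: the origin (TCP) lies at the very end of the fingers, on their centre line; the grasp point (between the pads) lies 19 mm behind it (bot.tcp_to_grasp is the distance from the TCP to the grasp point, in m); z points along the fingers, y is the direction in which the jaws open and shut (so a half turn about z gives the same grasp; the last joint's range is limited). The gripper opens to 85 mm and grips with 20 to 120 N. Pads are 22 mm wide; open, the fingers measure 114 mm over their backs; the gripper's body (76 mm by 85 mm) begins 54 mm behind the grasp point. The pads swing forward as they close: fully open they stand 13 mm farther back than shut.
Start: joints at [-1.103, 0.087, 0.176, 1.66, 0, 1.571], TCP at [0.248, -0.491, 0.231] pointing down, gripper open.
Joint ranges: [-3.13, 3.13], [-0.85, 1.81], [-1.15, 1.24], [-2.2, 2.28], [-1.44, 1.52], [-3.14, 3.14]. Speed limits (rad/s): [2.22, 2.22, 2.57, 3.14, 3.14, 3.14].

## Interface

Orientations are given as a unit quaternion [x, y, z, w].
In Python, from station import state, viewer, bot gives the robot as it stands. The module is installed in compiled form; this text tells all that it offers.
- The arm moves only by the tool play_rows, never from a script. Its argument "increments" is a list of rows, each a list of 3 entries, a list of its own where there are three numbers: the shift along the tool's x, y, z in mm, then the turn, a rotation vector about the tool's x, y, z in degrees, then the closure, from 0 (fully open) to 1 (shut). In form: [[[x, y, z], [rx, ry, rz], fingers], ...]. A call has 1 to 12 rows; each row is the pose to reach, as a shift and turn from the pose measured when the call began, along the tool's axes at that moment; what a row does not reach only later rows make up. A row lasts 1/10 s, in which the tool goes at most 50 mm and 8.59 degrees, less where a joint would pass 70% of its speed; a pose out of reach is approached as far as the arm can. A call with a gripper value outside its range is refused whole. The fingers move at their own pace and stop on an object; "newtons" is the grip in N (left out, the last holds). Time passes only in rows, so rows that repeat a pose let the fingers close. It gives the time, the measured TCP pose, the force and the opening at its end, in the units of the state.
- state(): the state, without advancing time (a new reading comes with each control period).
- viewer.grab_frame(name): name is "scene" or "top" or "wrist"; returns a dict with "img" (480x640x3 uint8, red, green, blue), "vfov" (degrees; the focal length in pixels is half the picture's height over the tangent of half this angle, whatever the lens; pixels are square), "cx", "cy" (the principal point, pixels), "k1" (the pictures are not rectified: a ray, as slopes to the right and down, at radius r is drawn at 1 + k1 r^2 times it, then the intrinsics apply), "R" (3x3) and "t" (3): a world point X has camera coordinates R X + t. Camera axes: x right, y down, z forward; pixel columns grow to the right and rows downward; lengths in m; the calibration is good to about 2 mm. A picture is of the moment at which its call begins. There is no depth.
- bot.sign_off(): hands the job in, once; it reports no verdict.
The state is a dict: "t": time; "q": joint angles; "dq": joint speeds; "joint_efforts": joint torques, N m; "position": TCP position; "orientation": TCP orientation; "contact_force": force on the tool from outside, world axes, zero at the start; "ft_torque": the same for the moment, N m; "gripper_width": finger opening in m.
Only numpy, scipy, OpenCV 4.12 (cv2) and the standard library are available. Lean on these libraries where they do the work, as an engineer would, in place of code of your own. Each camera call takes 0.05 s, during which the arm holds its last target. There are 200 camera calls.

## Working session

There is one attempt and no reset: what is moved stays moved. The work goes in short steps, Python scripts to look and compute and a tool call to move; the robot and the scene stay as the last step left them, time stands still between calls to the robot, and variables do not carry over. Pictures are saved under pics/ and viewed, about 12 in all and at most 16, crops included, and the job is handed in when it is done.

Besides the shell and the picture viewer there is one more tool, called after "Request:" by a JSON object that holds its "fn" and its "kwargs", one argument or row to a line. play_rows: Moves the arm, as the interface text tells. Its arguments: {"type":"object","properties":{"increments":{"type":"array","items":{"type":"array"}},"newtons":{"type":"number"}},"required":["increments"]}

```bash
mkdir -p pics; ls
python3 - <<'E'
from station import state, viewer, bot
import cv2,numpy as np
for n in ["scene","top"]:
    f=viewer.grab_frame(n); cv2.imwrite(f"pics/{n}0.png",f["img"][:,:,::-1])
    print(n,{k:(np.round(v,4).tolist() if k!="img" else 0) for k,v in f.items()})
s=state(); print(s)
E
```

```text
pics
scene {'img': 0, 'vfov': 44.4199, 'cx': 319.5561, 'cy': 245.717, 'k1': -0.2004, 'R': [[-0.8642, -0.503, 0.015], [-0.3598, 0.5968, -0.7172], [0.3517, -0.6252, -0.6967]], 't': [0.5174, 0.2678, 1.479]}
top {'img': 0, 'vfov': 43.9673, 'cx': 316.2479, 'cy': 237.0435, 'k1': -0.1106, 'R': [[-0.0191, -0.9998, 0.002], [-0.9867, 0.0185, -0.1613], [0.1612, -0.005, -0.9869]], 't': [0.1155, 0.5761, 1.6411]}
{'t': 0.1, 'q': array([-1.10303173e+00,  8.74241591e-02,  1.75244912e-01,  1.65979458e+00,
       -1.60058262e-05,  1.57082876e+00]), 'dq': array([-0.00035872, -0.00234557,  0.00189007,  0.00010132,  0.00088276,
        0.00026679]), 'joint_efforts': array([ 3.67506673e-04, -5.21558583e+01,  4.65654945e+01,  1.60462788e-02,
        2.29359614e-05, -4.28069420e-07]), 'position': array([ 0.2479005 , -0.49074975,  0.23065965]), 'orientation': array([ 9.72777571e-01,  2.31740048e-01, -1.44240046e-04, -5.70861531e-04]), 'contact_force': array([0.10516396, 0.51333295, 0.85022648]), 'ft_torque': array([ 0.04201192, -0.02435818, -0.00058321]), 'gripper_width': 0.0854029099965237}
```

View pics/scene0.png

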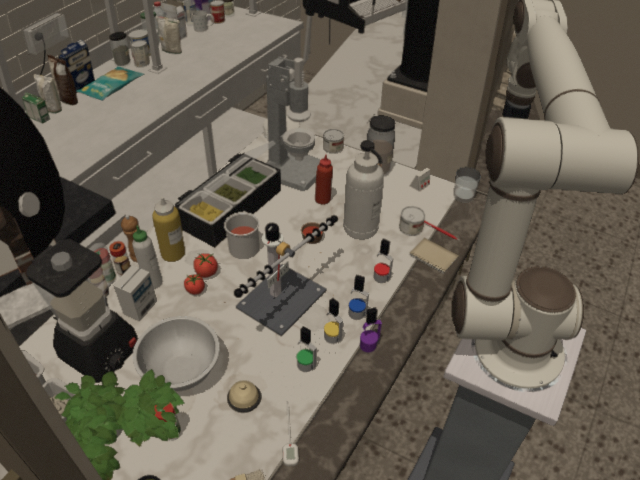

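View pics/top0.png

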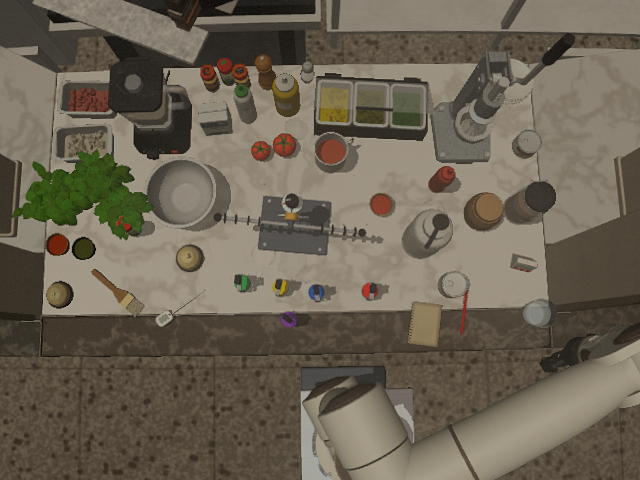

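```bash
cat > h.py <<'E'
from station import state, viewer, bot
import cv2,numpy as np
from scipy.spatial.transform import Rotation as Ro
def fr(n): return viewer.grab_frame(n)
def foc(f): return f["img"].shape[0]/2/np.tan(np.radians(f["vfov"])/2)
def proj(f,X):
    c=np.atleast_2d(X)@f["R"].T+f["t"]; s=c[:,:2]/c[:,2:]; r2=(s**2).sum(1,keepdims=True)
    return s*(1+f["k1"]*r2)*foc(f)+[f["cx"],f["cy"]]
def ray(f,p):
    d=(np.array(p,float)-[f["cx"],f["cy"]])/foc(f); s=d.copy()
    for _ in range(20): s=d/(1+f["k1"]*(s@s))
    o=-f["R"].T@f["t"]; v=f["R"].T@np.r_[s,1]; return o,v/np.linalg.norm(v)
def onz(f,p,z):
    o,v=ray(f,p); return o+v*(z-o[2])/v[2]
def tri(fps):
    A=0;b=0
    for f,p in fps:
        o,v=ray(f,p); P=np.eye(3)-np.outer(v,v); A=A+P; b=b+P@o
    X=np.linalg.solve(A,b)
    return X,[np.round(proj(f,X)[0]-p,1).tolist() for f,p in fps]
def crop(f,name,x,y,w,h,k):
    cv2.imwrite(f"pics/{name}.png",cv2.resize(f["img"][y:y+h,x:x+w,::-1],None,fx=k,fy=k,interpolation=cv2.INTER_CUBIC))
HUE={"red":(0,6),"yellow":(22,32),"green":(55,85),"blue":(100,120),"purple":(128,150)}
def blob(f,c,box,smin=130,vmin=50):
    x,y,w,h=box; hs=cv2.cvtColor(f["img"],cv2.COLOR_RGB2HSV)[y:y+h,x:x+w]
    lo,hi=HUE[c]; m=cv2.inRange(hs,(lo,smin,vmin),(hi,255,255))
    if c=="red": m|=cv2.inRange(hs,(174,smin,vmin),(180,255,255))
    n,_,st,ce=cv2.connectedComponentsWithStats(m)
    return [(int(st[i,4]),np.round(ce[i]+[x,y],1).tolist()) for i in 1+np.argsort(-st[1:,4])[:2]] if n>1 else []
E
python3 - <<'E'
from h import *
T=fr("top");S=fr("scene")
for c in HUE: print(c,blob(T,c,(200,265,200,65)),blob(S,c,(280,230,130,150)))
crop(T,"topc",200,180,200,150,4); crop(S,"scc",225,205,190,160,4)
E
```

```text
red [(91, [366.0, 289.8]), (19, [375.6, 292.2])] [(155, [381.5, 269.0]), (38, [307.2, 231.5])]
yellow [(87, [283.4, 287.2]), (26, [274.0, 286.3])] [(175, [331.6, 328.6])]
green [(58, [243.7, 282.1]), (4, [235.5, 285.0])] [(170, [304.9, 356.8])]
blue [(50, [311.3, 292.4]), (22, [320.2, 292.2])] [(168, [356.7, 305.1])]
purple [(10, [293.1, 324.0]), (3, [288.0, 312.0])] [(321, [369.5, 339.1]), (11, [365.4, 324.7])]
```

View pics/topc.png

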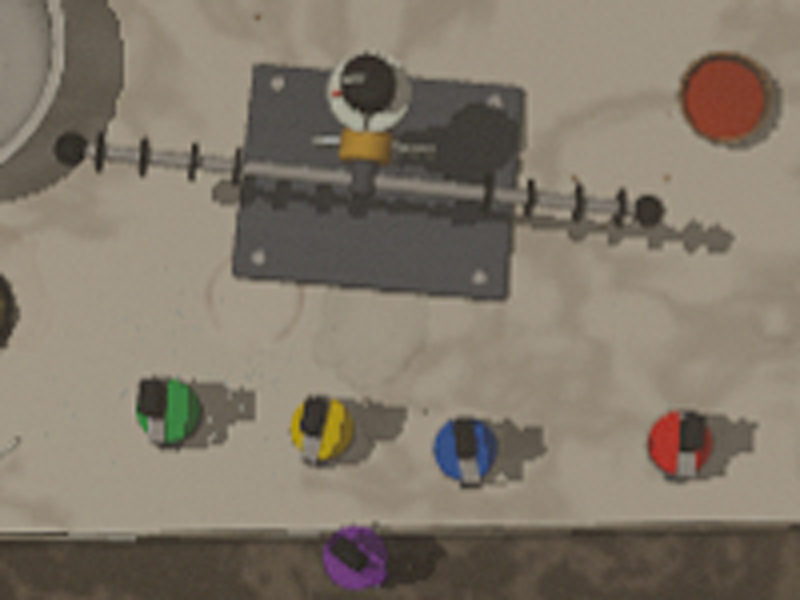

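View pics/scc.png

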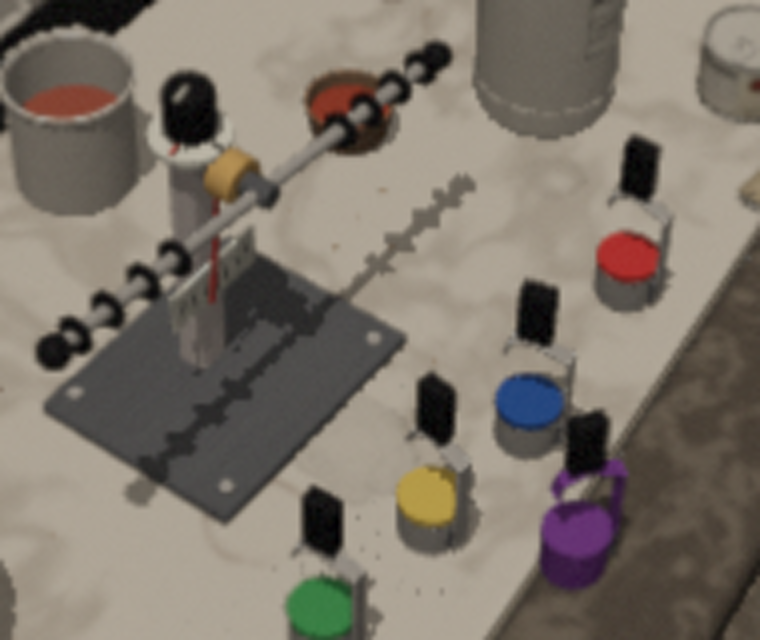

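Run:
```python
from h import *
T=fr("top");S=fr("scene")
t=lambda x,y:(200+x/4-.4,180+y/4-.4); s=lambda x,y:(225+x/4-.4,205+y/4-.4)
L,e1=tri([(T,t(70,149)),(S,s(52,351))]); R,e2=tri([(T,t(648,210)),(S,s(436,56))])
print("L",L.round(4),e1,"R",R.round(4),e2,"mid",((L+R)/2).round(4),"lean",(L[2]-R[2])/np.linalg.norm(L-R),"yaw",np.degrees(np.arctan2(-(L-R)[0],(L-R)[1])))
K,e=tri([(T,t(367,83)),(S,s(187,85))]); print("knob top",K.round(4),e, onz(T,t(367,83),.257).round(4))
c=[onz(T,t(*p),.012)[:2].round(4) for p in [(255,65),(524,88),(508,298),(233,277)]]; print("foot",c,np.mean(c,0))
hs={"red":((692,432),(640,165)),"blue":((465,440),(538,312)),"yellow":((317,417),(436,408)),"green":((152,398),(322,520))}
lid={"red":(628,256),"blue":(530,402),"yellow":(428,496),"green":(320,607)}
for k in hs:
    lo=onz(S,s(*lid[k]),.04); X,e=tri([(T,t(*hs[k][0])),(S,s(*hs[k][1]))]); print(k,lo.round(4),"handle",X.round(4),e)
# direction of handle long axis / strap in top
```

```text
L [0.607  0.3586 0.2211] [[-0.0, -0.0], [0.0, 0.0]] R [ 0.5672 -0.014   0.1779] [[0.1, 0.2], [-0.2, -0.0]] mid [0.5871 0.1723 0.1995] lean 0.11450737598964283 yaw -6.087331079326542
knob top [0.6394 0.1668 0.258 ] [[-0.2, -0.5], [0.6, 0.1]] [0.6382 0.1663 0.257 ]
foot [array([0.7092, 0.2573]), array([0.6882, 0.0604]), array([0.5334, 0.0755]), array([0.5524, 0.2739])] [0.6208   0.166775]
red [ 0.4233 -0.0392  0.04  ] handle [ 0.4252 -0.0434  0.1236] [[0.1, 0.2], [-0.2, -0.0]]
blue [0.4206 0.1125 0.04  ] handle [0.4231 0.1086 0.1224] [[0.1, 0.1], [-0.2, -0.0]]
yellow [0.4399 0.2138 0.04  ] handle [0.4408 0.2076 0.1194] [[0.0, 0.1], [-0.1, -0.0]]
green [0.4543 0.3212 0.04  ] handle [0.455 0.318 0.123] [[0.1, 0.1], [-0.2, -0.0]]
```

```bash
cat >> h.py <<'E'
def down(psi): 
    c,s=np.cos(np.radians(psi)),np.sin(np.radians(psi)); return Ro.from_matrix(np.array([[c,s,0],[s,-c,0],[0,0,-1.]]))
def plan(*wps):
    "wps: (x,y,z,psi) TCP; prints shift mm & rotvec deg from present pose"
    s=state(); R=Ro.from_quat(s["orientation"]); m=R.as_matrix()
    print("t",round(s["t"],2),"pos",s["position"].round(4),"psi",round(np.degrees(np.arctan2(m[1,0],m[0,0])),2),"w",round(s["gripper_width"],4),"F",s["contact_force"].round(1),"q",s["q"].round(2))
    for w in wps:
        d=R.inv().apply(np.array(w[:3])-s["position"])*1e3; r=(R.inv()*down(w[3])).as_rotvec(degrees=True)
        print(w,"->",d.round(1).tolist(),r.round(2).tolist())
E
python3 -c "
from h import *
plan((.36,-.3,.40,70),(.45,0,.4,110),(.6405,.1668,.32,110))"
```

```text
t 0.3 pos [ 0.248  -0.4908  0.231 ] psi 26.8 w 0.0853 F [ 0.1 -0.1 -0. ] q [-1.1   0.09  0.18  1.66 -0.    1.57]
(0.36, -0.3, 0.4, 70) -> [186.0, -119.9, -168.9] [-0.03, -0.01, -43.2]
(0.45, 0, 0.4, 110) -> [401.6, -347.1, -168.8] [-0.02, -0.02, -83.2]
(0.6405, 0.1668, 0.32, 110) -> [646.9, -410.0, -88.8] [-0.02, -0.02, -83.2]
```

Request:
{"fn": "play_rows", "kwargs": {
  "increments": [
    [[60,-40,-100],[0,0,-8],0],
    [[120,-80,-140],[0,0,-16],0],
    [[186,-120,-169],[0,0,-24],0],
    [[186,-120,-169],[0,0,-32],0],
    [[230,-165,-169],[0,0,-40],0],
    [[275,-210,-169],[0,0,-48],0],
    [[320,-255,-169],[0,0,-56],0],
    [[360,-300,-169],[0,0,-64],0],
    [[402,-347,-169],[0,0,-72],0],
    [[402,-347,-169],[0,0,-80],0],
    [[402,-347,-169],[0,0,-83],0],
    [[402,-347,-169],[0,0,-83],0]
  ]
}}

```text
t: 1.5
position: [0.4506, 0.0028, 0.4004]
orientation: [0.574, 0.819, 0.0, -0.0]
contact_force: [0.5, 0.4, -0.3]
gripper_width: 0.0852
```

```bash
python3 -c "
from h import *
plan((.6405,.1668,.32,110))"
```

```text
t 1.5 pos [0.4506 0.0028 0.4004] psi 110.0 w 0.0852 F [ 0.5  0.4 -0.3] q [ 0.01 -0.01  0.42  2.    0.    1.23]
(0.6405, 0.1668, 0.32, 110) -> [89.1, 234.5, 80.5] [0.02, -0.03, 0.0]
```

Request:
{"fn": "play_rows", "kwargs": {
  "increments": [
    [[20,45,0],[0,0,0],0],
    [[35,90,20],[0,0,0],0],
    [[52,135,40],[0,0,0],0],
    [[70,180,60],[0,0,0],0],
    [[82,215,80],[0,0,0],0],
    [[89,234,80],[0,0,0],0],
    [[89,234,80],[0,0,0],0],
    [[89,234,80],[0,0,0],0]
  ]
}}

```text
t: 2.3
position: [0.6401, 0.1667, 0.32]
orientation: [0.573, 0.819, -0.0, -0.0]
contact_force: [-0.1, -0.2, -0.1]
gripper_width: 0.0854
```

```bash
python3 -c "
from h import *
W=fr('wrist'); cv2.imwrite('pics/w1.png',W['img'][:,:,::-1])
S=fr('scene'); print(proj(W,[[.6405,.1668,.257],[.6405,.1668,.219]]).round(1), (W['R']@state()['position']+W['t']).round(3))
plan((.6405,.1668,.226,110))"
```

```text
[[318.  256.6]
 [318.  236.9]] [-0.001  0.03   0.156]
t 2.4 pos [0.6396 0.1659 0.3217] psi 109.98 w 0.0854 F [-1.4  0.7  0.4] q [0.25 0.46 0.81 1.92 0.   1.48]
(0.6405, 0.1668, 0.226, 110) -> [0.5, 0.9, 95.7] [0.1, -0.02, -0.02]
```

View pics/w1.png

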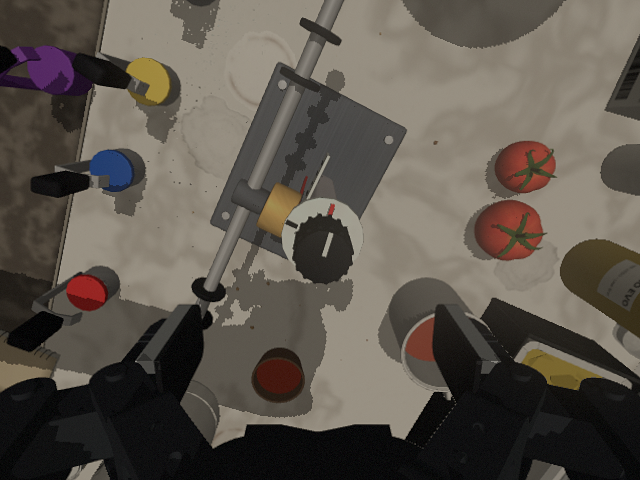

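```bash
python3 -c "
from h import *
W=fr('wrist');g=cv2.cvtColor(W['img'],cv2.COLOR_RGB2GRAY)
m=(g<60).astype('uint8');n,l,st,ce=cv2.connectedComponentsWithStats(m); i=l[252,315];print(st[i],ce[i])
print(onz(W,(322.5,250),.257),onz(W,(322,236),.219),onz(W,ce[i],.25))"
```

```text
[ 294  212   61   71 3066] [323.01304631 247.90900196]
[0.64142815 0.17010488 0.257     ] [0.64269758 0.16713149 0.219     ] [0.64217093 0.1692024  0.25      ]
```

Request:
{"fn": "play_rows", "kwargs": {
  "increments": [
    [[1.8,2.7,20],[0,0,0],0],
    [[1.8,2.7,40],[0,0,0],0],
    [[1.8,2.7,60],[0,0,0],0],
    [[1.8,2.7,80],[0,0,0],0],
    [[1.8,2.7,90],[0,0,0],0],
    [[1.8,2.7,94],[0,0,0],0],
    [[1.8,2.7,95],[0,0,0],0.3],
    [[1.8,2.7,95],[0,0,0],0.6],
    [[1.8,2.7,95],[0,0,0],0.8],
    [[1.8,2.7,95],[0,0,0],1],
    [[1.8,2.7,95],[0,0,0],1],
    [[1.8,2.7,95],[0,0,0],1]
  ],
  "newtons": 30
}}

```text
t: 3.65
position: [0.6423, 0.1687, 0.228]
orientation: [0.574, 0.819, 0.002, 0.001]
contact_force: [3.5, 2.1, 5.5]
gripper_width: 0.0321
```

```bash
python3 -c "
from h import *
plan((.6415,.1685,.226,194))"
```

```text
t 3.65 pos [0.6423 0.1687 0.228 ] psi 109.97 w 0.0321 F [3.5 2.1 5.5] q [0.26 0.37 0.51 1.7  0.   1.48]
(0.6415, 0.1685, 0.226, 194) -> [0.0, -0.8, 2.0] [0.22, 0.19, -84.03]
```

Request:
{"fn": "play_rows", "kwargs": {
  "increments": [
    [[0,0,0],[0,0,-8],1],
    [[0,0,0],[0,0,-16],1],
    [[0,0,0],[0,0,-24],1],
    [[0,0,0],[0,0,-32],1],
    [[0,0,0],[0,0,-40],1],
    [[0,0,0],[0,0,-48],1],
    [[0,0,0],[0,0,-56],1],
    [[0,0,0],[0,0,-64],1],
    [[0,0,0],[0,0,-72],1],
    [[0,0,0],[0,0,-80],1],
    [[0,0,0],[0,0,-84],1],
    [[0,0,0],[0,0,-84],1]
  ]
}}

```text
t: 4.85
position: [0.6412, 0.1666, 0.228]
orientation: [-0.122, 0.993, -0.001, 0.001]
contact_force: [-5.1, -9.8, 4.2]
gripper_width: 0.0324
```

Request:
{"fn": "play_rows", "kwargs": {
  "increments": [
    [[0,0,0],[0,0,0],1],
    [[0,0,0],[0,0,0],1],
    [[0,0,0],[0,0,0],1],
    [[0,0,0],[0,0,0],1],
    [[0,0,0],[0,0,0],1],
    [[0,0,0],[0,0,0],1],
    [[0,0,0],[0,0,0],1],
    [[0,0,0],[0,0,0],1],
    [[0,0,0],[0,0,0],1],
    [[0,0,0],[0,0,0],1]
  ]
}}

```text
t: 5.85
position: [0.6411, 0.1665, 0.228]
orientation: [-0.122, 0.993, -0.001, 0.001]
contact_force: [-1.3, -4.4, 2.8]
gripper_width: 0.0322
```

```bash
python3 -c "
from h import *
plan()
S=fr('scene');crop(S,'sc2',225,200,130,110,6);np.save('S.npy',0)
T=fr('top'); crop(T,'top2',200,180,200,150,4)
h=np.array([.5875,.1723,.2]);a=np.radians(-6.1);y=np.array([-np.sin(a),np.cos(a),0]);x=np.array([np.cos(a),np.sin(a),0])
print('needle zero pred',proj(S,[h-[0,0,.112],h-[0,0,.1]]).round(1)); 
for l in (-.05,0,.05):
  print(l,proj(S,[h+.186*np.r_[y[:2],l],h-.186*np.r_[y[:2],l]]).round(1).tolist())
"
```

```text
t 5.85 pos [0.6411 0.1665 0.228 ] psi -165.97 w 0.0322 F [-1.3 -4.4  2.8] q [ 0.26  0.37  0.51  1.71 -0.    0.01]
needle zero pred [[290.3 282.9]
 [290.2 279.8]]
-0.05 [[239.0, 300.7], [333.4, 209.8]]
0 [[238.6, 298.1], [333.3, 212.5]]
0.05 [[238.3, 295.4], [333.2, 215.2]]
```

View pics/sc2.png

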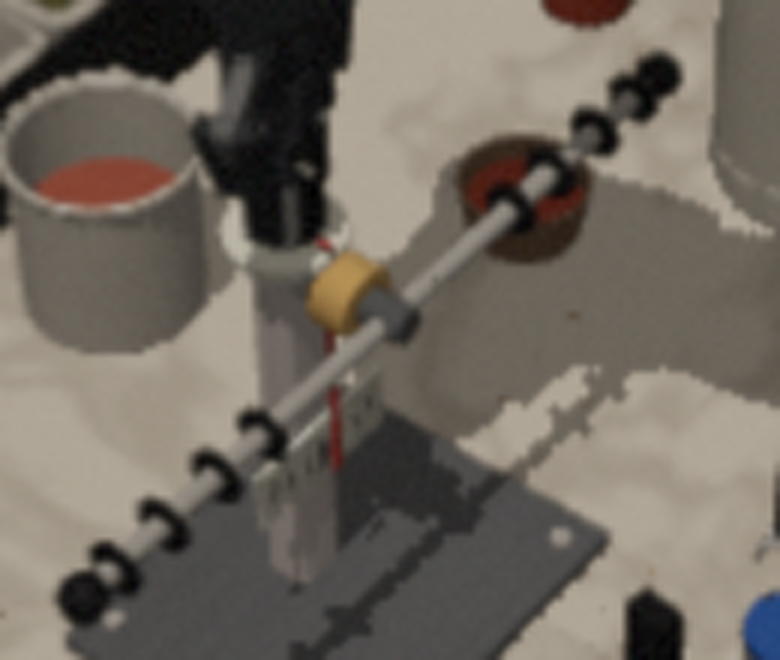

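```bash
cat >> h.py <<'E'
def look(cam,tilt=45,yaw=-6.1):
    "plan the move putting the wrist camera at cam, tool tilted forward by tilt"
    R1=Ro.from_euler("z",yaw,degrees=True)*Ro.from_euler("y",-tilt,degrees=True)*down(180)
    p=np.array(cam)+R1.apply([-.030,0.001,.156])
    s=state(); R=Ro.from_quat(s["orientation"])
    print("tcp",p.round(3),"->",(R.inv().apply(p-s["position"])*1e3).round(1).tolist(),(R.inv()*R1).as_rotvec(degrees=True).round(2).tolist())
    print("up first 70mm")
E
python3 -c "
from h import *
look((.36,.196,.34))"
```

```text
tcp [0.491 0.183 0.251] -> [141.7, 52.4, -23.2] [7.78, -44.44, 19.13]
up first 70mm
```

Request:
{"fn": "play_rows", "kwargs": {
  "increments": [
    [[0,0,0],[0,0,0],0.3],
    [[0,0,0],[0,0,0],0],
    [[0,0,-10],[0,0,0],0],
    [[0,0,-45],[0,0,0],0],
    [[0,0,-90],[0,0,0],0],
    [[35,10,-100],[0,0,0],0],
    [[70,25,-100],[1,-8,3],0],
    [[105,40,-90],[3,-16,7],0],
    [[135,52,-70],[4,-24,10],0],
    [[142,52,-50],[5.5,-31,13],0],
    [[142,52,-30],[7,-38,16],0],
    [[142,52,-23],[7.8,-44.4,19.1],0]
  ]
}}

```text
t: 7.15
position: [0.4901, 0.1826, 0.2511]
orientation: [-0.001, 0.96, -0.017, 0.279]
contact_force: [-0.6, 0.7, 0.1]
gripper_width: 0.0854
```

Request:
{"fn": "play_rows", "kwargs": {
  "increments": [
    [[0,0,0],[0,0,0],0],
    [[0,0,0],[0,0,0],0]
  ]
}}

```text
t: 7.35
position: [0.4894, 0.183, 0.2526]
orientation: [-0.002, 0.96, -0.016, 0.28]
contact_force: [-0.2, 0.6, 1.4]
gripper_width: 0.0853
```

```bash
python3 -c "
from h import *
look((.36,.196,.34))
W=fr('wrist'); cv2.imwrite('pics/w2.png',W['img'][::-1,::-1,::-1]); print(foc(W),W['cx'],W['cy'])
"
```

```text
tcp [0.491 0.183 0.251] -> [-0.3, 0.0, 2.2] [2.21, -12.41, 5.74]
up first 70mm
391.7386712225504 317.5744821621342 236.77014255869042
```

View pics/w2.png

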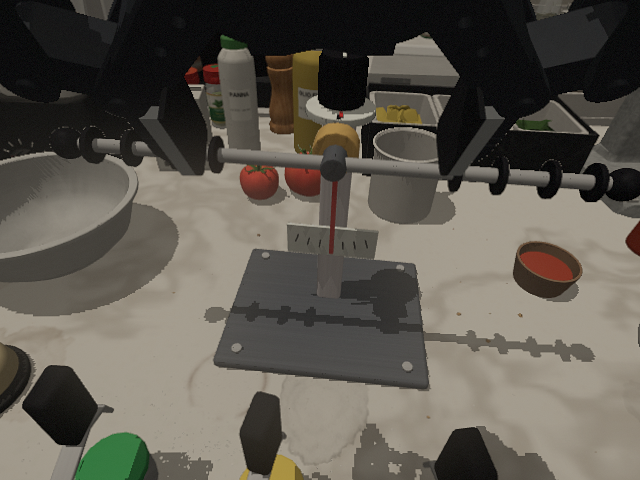

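```bash
python3 -c "
import cv2
i=cv2.imread('pics/w2.png')[160:265,280:385]; cv2.imwrite('pics/w2c.png',cv2.resize(i,None,fx=5.7,fy=5.7,interpolation=cv2.INTER_CUBIC))"
```

```text
(no output)
```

View pics/w2c.png

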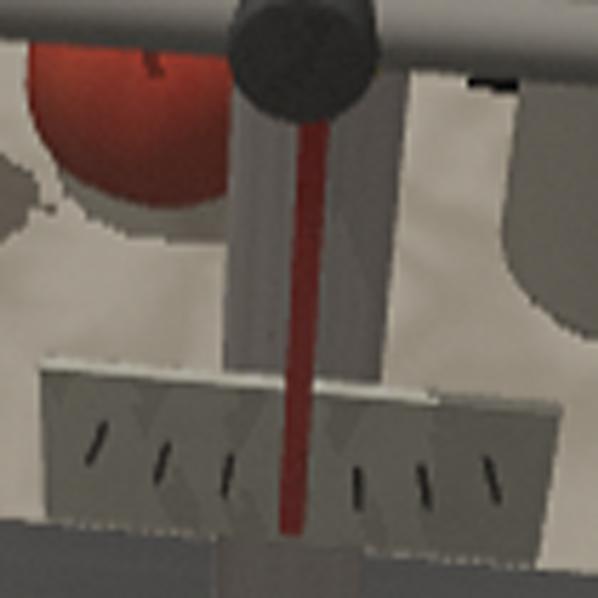

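```bash
cat >> h.py <<'E'
HG=np.array([.587,.1734,.2]); RX=np.array([np.cos(np.radians(-6.1)),np.sin(np.radians(-6.1)),0]); RY=np.array([-RX[1],RX[0],0])
def place(d,lean=0): return HG+d*(RY*np.cos(lean)+np.array([0,0,np.sin(lean)]))
E
python3 -c "
from h import *
W=fr('wrist')
for d in (.167,.155,.143,.083,-.083,-.107,-.143,-.155,-.167): print(d,([639,479]-proj(W,place(d))[0]).round(1))
plan((.43,.3212,.25,180))
"
```

```text
0.167 [ 94.7 149.6]
0.155 [111.5 151. ]
0.143 [128.3 152.4]
0.083 [213.1 159.4]
-0.083 [457.1 178.8]
-0.107 [494.1 181.6]
-0.143 [550.5 185.9]
-0.155 [569.6 187.4]
-0.167 [588.9 188.8]
t 7.45 pos [0.492  0.1836 0.2558] psi -179.21 w 0.0856 F [ 0.5 -0.   0.7] q [ 0.52 -0.47 -0.37  1.18 -0.3   0.44]
(0.43, 0.3212, 0.25, 180) -> [53.7, 137.4, -32.6] [-1.82, 32.65, 0.17]
```

```bash
python3 -c "
from h import *
plan((.47,.3,.28,180),(.484,.320,.23,180))
"
```

```text
t 7.45 pos [0.492  0.1836 0.2558] psi -179.21 w 0.0856 F [ 0.5 -0.   0.7] q [ 0.52 -0.47 -0.37  1.18 -0.3   0.44]
(0.47, 0.3, 0.28, 180) -> [4.1, 115.5, -35.6] [-1.82, 32.65, 0.17]
(0.484, 0.32, 0.23, 180) -> [19.1, 137.1, 13.4] [-1.82, 32.65, 0.17]
```

Request:
{"fn": "play_rows", "kwargs": {
  "increments": [
    [[2,40,-20],[0,8,0],0],
    [[4,80,-36],[-1,16,0],0],
    [[4,115,-36],[-1,24,0],0],
    [[10,137,-20],[-1.8,32,0],0],
    [[19,137,0],[-1.8,32.6,0.2],0],
    [[19,137,13],[-1.8,32.6,0.2],0],
    [[19,137,13],[-1.8,32.6,0.2],0],
    [[19,137,13],[-1.8,32.6,0.2],0],
    [[19,137,13],[-1.8,32.6,0.2],0]
  ]
}}

```text
t: 8.35
position: [0.4836, 0.3196, 0.2336]
orientation: [0.0, 1.0, 0.001, 0.003]
contact_force: [-0.2, 0.1, -1.0]
gripper_width: 0.0854
```

```bash
cat >> h.py <<'E'
def handle(guess,zt=.145,save=None):
    "wrist view from above: handle top centre and tin yaw"
    W=fr("wrist"); p=proj(W,[guess[0],guess[1],zt])[0]
    if save: cv2.imwrite(f"pics/{save}.png",W["img"][:,:,::-1])
    m=(W["img"].max(2)<45).astype("uint8"); m=cv2.morphologyEx(m,cv2.MORPH_OPEN,np.ones((3,3)))
    n,l,st,ce=cv2.connectedComponentsWithStats(m)
    best=min((i for i in range(1,n) if 300<st[i,4]<12000),key=lambda i:np.hypot(*(ce[i]-p)))
    c=max(cv2.findContours((l==best).astype("uint8"),cv2.RETR_EXTERNAL,cv2.CHAIN_APPROX_NONE)[0],key=cv2.contourArea)
    b=cv2.boxPoints(cv2.minAreaRect(c)); w=np.array([onz(W,q,zt)[:2] for q in b])
    e=[w[1]-w[0],w[2]-w[1]]; L=max(e,key=np.linalg.norm); L=L*np.sign(L[0])
    print("pred px",p.round(),"got",ce[best].round(),"area",st[best,4],"size mm",[round(np.linalg.norm(v)*1e3,1) for v in e],"ctr",w.mean(0).round(4),"yaw",np.degrees(np.arctan2(L[1],L[0])).round(1))
E
python3 -c "
from h import *
plan(); handle((.4543,.320),save='g1')"
```

```text
t 8.35 pos [0.4836 0.3196 0.2336] psi 179.96 w 0.0854 F [-0.2  0.1 -1. ] q [ 0.58  0.15  0.25  1.67 -0.    0.59]
pred px [318. 195.] got [143. 169.] area 1929 size mm [np.float64(28.6), np.float64(26.6)] ctr [0.4399 0.2185] yaw -14.7
```

View pics/g1.png

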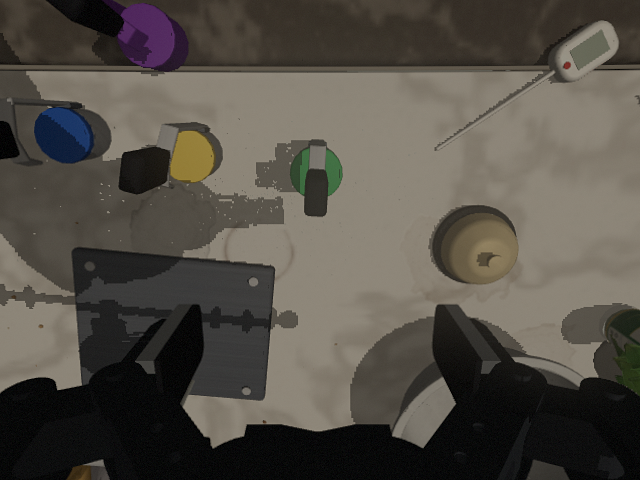

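```bash
sed -i 's/max(2)<45/max(2)<75/' h.py
cat >> h.py <<'E'
def lid(c,guess,r=45):
    W=fr("wrist"); p=proj(W,[guess[0],guess[1],.04])[0]; x,y=(p-r).astype(int); x=max(x,0);y=max(y,0)
    hs=cv2.cvtColor(W["img"],cv2.COLOR_RGB2HSV)[y:y+2*r,x:x+2*r]; lo,hi=HUE[c]; m=cv2.inRange(hs,(lo,110,40),(hi,255,255))
    if c=="red": m|=cv2.inRange(hs,(174,110,40),(180,255,255))
    q=cv2.findNonZero(m); (cx,cy),rad=cv2.minEnclosingCircle(cv2.convexHull(q)); print("lid",c,(round(cx+x),round(cy+y)),round(rad,1),onz(W,(cx+x,cy+y),.04).round(4))
E
python3 -c "
from h import *
handle((.4543,.320)); lid('green',(.4543,.32))"
```

```text
pred px [318. 195.] got [316. 193.] area 1046 size mm [np.float64(13.4), np.float64(28.2)] ctr [0.4531 0.3186] yaw 0.3
lid green (316, 173) 25.5 [0.4556 0.3187 0.04  ]
```

Request:
{"fn": "play_rows", "kwargs": {
  "increments": [
    [[29,-1,10],[0,0,0],0],
    [[29,-1,45],[0,0,0],0],
    [[29,-1,80],[0,0,0],0.2],
    [[29,-1,105],[0,0,0],0.2],
    [[29,-1,120],[0,0,0],0.2],
    [[29,-1,124.5],[0,0,0],0.2],
    [[29,-1,124.5],[0,0,0],0.4],
    [[29,-1,124.5],[0,0,0],0.7],
    [[29,-1,124.5],[0,0,0],1],
    [[29,-1,124.5],[0,0,0],1],
    [[29,-1,124.5],[0,0,0],1],
    [[29,-1,124.5],[0,0,0],1]
  ],
  "newtons": 40
}}

```text
t: 9.7
position: [0.4555, 0.3192, 0.1091]
orientation: [0.0, 1.0, 0.001, 0.003]
contact_force: [0.4, -1.0, 6.2]
gripper_width: 0.0135
```

```bash
cat >> h.py <<'E'
def hang(d,lean,tin,yaw_tin,dy=0):
    "waypoints for hanging: tin = (x,y,yaw) of the tin in the world as gripped"
    s=state(); R=Ro.from_quat(s["orientation"]); m=R.as_matrix(); psi=np.degrees(np.arctan2(m[1,0],m[0,0]))
    P=place(d,lean)+dy*RY; ps=psi-6.1-yaw_tin
    off=np.array([*tin[:2],.096])-s["position"]; off[2]=tin[2]-s["position"][2]
    o2=Ro.from_euler("z",ps-psi,degrees=True).apply(off)
    for h,b in ((35,-75),(35,0),(5,0),(-10,0)):
        T=P+RX*b/1e3+[0,0,h/1e3]-o2; plan((*T.round(4),ps))
E
python3 -c "
from h import *
plan(); hang(.155,0,(.4545,.3187,.096),0.3)"
```

```text
t 9.7 pos [0.4555 0.3192 0.1091] psi 179.97 w 0.0135 F [ 0.4 -1.   6.2] q [ 0.61  0.08 -0.06  1.42 -0.    0.61]
t 9.7 pos [0.4555 0.3192 0.1091] psi 179.97 w 0.0135 F [ 0.4 -1.   6.2] q [ 0.61  0.08 -0.06  1.42 -0.    0.61]
(np.float64(0.53), np.float64(0.3359), np.float64(0.2481), np.float64(173.5718077254186)) -> [-75.3, 17.1, -138.5] [0.17, 0.32, 6.4]
t 9.7 pos [0.4555 0.3192 0.1091] psi 179.97 w 0.0135 F [ 0.4 -1.   6.2] q [ 0.61  0.08 -0.06  1.42 -0.    0.61]
(np.float64(0.6045), np.float64(0.3279), np.float64(0.2481), np.float64(173.5718077254186)) -> [-149.8, 9.1, -138.1] [0.17, 0.32, 6.4]
t 9.7 pos [0.4555 0.3192 0.1091] psi 179.97 w 0.0135 F [ 0.4 -1.   6.2] q [ 0.61  0.08 -0.06  1.42 -0.    0.61]
(np.float64(0.6045), np.float64(0.3279), np.float64(0.2181), np.float64(173.5718077254186)) -> [-149.6, 9.0, -108.1] [0.17, 0.32, 6.4]
t 9.7 pos [0.4555 0.3192 0.1091] psi 179.97 w 0.0135 F [ 0.4 -1.   6.2] q [ 0.61  0.08 -0.06  1.42 -0.    0.61]
(np.float64(0.6045), np.float64(0.3279), np.float64(0.2031), np.float64(173.5718077254186)) -> [-149.5, 9.0, -93.1] [0.17, 0.32, 6.4]
```

Request:
{"fn": "play_rows", "kwargs": {
  "increments": [
    [[0,0,-20],[0,0,0],1],
    [[0,0,-50],[0,0,0],1],
    [[0,0,-85],[0,0,0],1],
    [[0,0,-115],[0,0,0],1],
    [[0,5,-138],[0,0,2],1],
    [[-20,9,-138.5],[0,0,4],1],
    [[-45,13,-138.5],[0.2,0.3,6.4],1],
    [[-65,17,-138.5],[0.2,0.3,6.4],1],
    [[-75,17,-138.5],[0.2,0.3,6.4],1],
    [[-75,17,-138.5],[0.2,0.3,6.4],1],
    [[-75,17,-138.5],[0.2,0.3,6.4],1]
  ]
}}

```text
t: 10.8
position: [0.5292, 0.3357, 0.248]
orientation: [0.056, 0.998, -0.0, -0.0]
contact_force: [-0.7, 0.1, -1.6]
gripper_width: 0.0137
```

```bash
python3 -c "
from h import *
plan((.6045,.3279,.2481,173.6))
S=fr('scene');W=fr('wrist');a=S['img'][220:340,200:360,::-1]
a=cv2.resize(a,(800,600)[:2] if 0 else (560,420),interpolation=cv2.INTER_CUBIC)
cv2.imwrite('pics/h1.png',a)"
```

```text
t 10.8 pos [0.5292 0.3357 0.248 ] psi 173.57 w 0.0137 F [-0.7  0.1 -1.6] q [ 0.57  0.29  0.44  1.72 -0.    0.68]
(0.6045, 0.3279, 0.2481, 173.6) -> [-75.7, 0.7, -0.1] [-0.05, -0.02, -0.03]
```

View pics/h1.png

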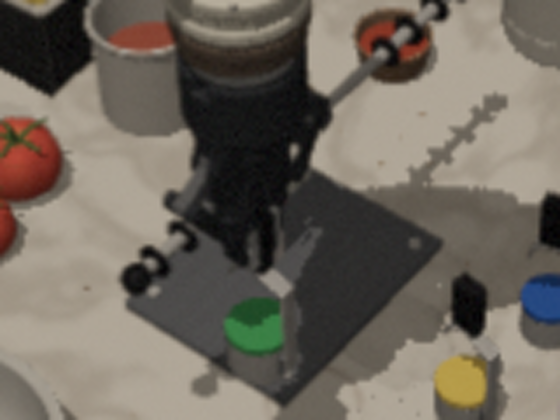

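Request:
{"fn": "play_rows", "kwargs": {
  "increments": [
    [[-15,0,0],[0,0,0],1],
    [[-30,0,0],[0,0,0],1],
    [[-45,0.5,0],[0,0,0],1],
    [[-60,0.5,0],[0,0,0],1],
    [[-70,0.7,0],[0,0,0],1],
    [[-75.5,0.7,0],[0,0,0],1],
    [[-75.5,0.7,0],[0,0,0],1],
    [[-75.5,0.7,6],[0,0,0],1],
    [[-75.5,0.7,12],[0,0,0],1],
    [[-75.5,0.7,18],[0,0,0],1],
    [[-75.5,0.7,24],[0,0,0],1],
    [[-75.5,0.7,24],[0,0,0],1]
  ]
}}

```text
t: 12.1
position: [0.6036, 0.3279, 0.2233]
orientation: [0.056, 0.998, -0.001, -0.001]
contact_force: [0.1, 0.1, -1.2]
gripper_width: 0.0132
```

Request:
{"fn": "play_rows", "kwargs": {
  "increments": [
    [[0,0,3],[0,0,0],1],
    [[0,0,6],[0,0,0],1],
    [[0,0,9],[0,0,0],1],
    [[0,0,12],[0,0,0],1],
    [[0,0,12],[0,0,0],1]
  ]
}}

```text
t: 12.6
position: [0.6035, 0.3279, 0.2108]
orientation: [0.056, 0.998, -0.001, -0.001]
contact_force: [-0.5, 0.2, -0.1]
gripper_width: 0.0135
```

```bash
python3 -c "
from h import *
plan()
S=fr('scene');T=fr('top');HS=cv2.cvtColor(S['img'],cv2.COLOR_RGB2HSV)
a=cv2.resize(S['img'][200:340,210:370,::-1],(480,420),interpolation=cv2.INTER_CUBIC)
b=cv2.resize(T['img'][200:305,200:275,::-1],(300,420),interpolation=cv2.INTER_CUBIC)
cv2.imwrite('pics/h2.png',np.hstack([a,b]))"
```

```text
t 12.6 pos [0.6035 0.3279 0.2108] psi 173.6 w 0.0135 F [-0.5  0.2 -0.1] q [ 0.5   0.44  0.56  1.7  -0.    0.61]
```

View pics/h2.png

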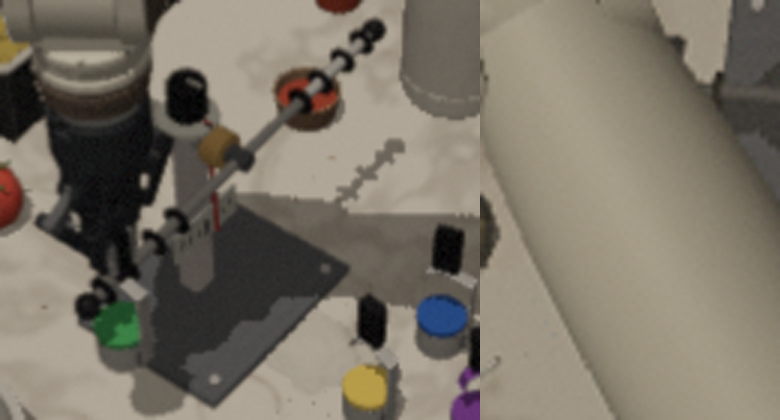

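Request:
{"fn": "play_rows", "kwargs": {
  "increments": [
    [[0,0,3],[0,0,0],1],
    [[0,0,6],[0,0,0],1],
    [[0,0,9],[0,0,0],1],
    [[0,0,12],[0,0,0],1],
    [[0,0,12],[0,0,0],1],
    [[0,0,12],[0,0,0],0.85],
    [[0,0,12],[0,0,0],0.75],
    [[0,0,12],[0,0,0],0.65],
    [[0,0,12],[0,0,0],0.6],
    [[0,0,12],[0,0,0],0.6]
  ]
}}

```text
t: 13.7
position: [0.6036, 0.3279, 0.1993]
orientation: [0.056, 0.998, -0.001, -0.001]
contact_force: [-0.4, 0.1, -0.2]
gripper_width: 0.0342
```

```bash
python3 -c "
from h import *
plan(); S=fr('scene'); print(blob(S,'green',(200,280,110,90)))"
```

```text
t 13.7 pos [0.6036 0.3279 0.1993] psi 173.6 w 0.0342 F [-0.4  0.1 -0.2] q [ 0.5   0.43  0.53  1.67 -0.    0.61]
[(152, [249.4, 310.3])]
```

```bash
python3 -c "
from h import *
plan((.6,.328,.29,173.6),(.46,.30,.29,175),(.453,-.041,.25,180))"
```

```text
t 13.75 pos [0.6036 0.3279 0.1993] psi 173.6 w 0.0341 F [ 0.3  0.1 -0.1] q [ 0.5   0.43  0.53  1.67 -0.    0.61]
(0.6, 0.328, 0.29, 173.6) -> [3.7, -0.4, -90.7] [-0.08, -0.06, 0.0]
(0.46, 0.3, 0.29, 175) -> [139.7, -43.8, -90.5] [-0.08, -0.06, -1.4]
(0.453, -0.041, 0.25, 180) -> [108.6, -383.4, -50.1] [-0.07, -0.06, -6.4]
```

Request:
{"fn": "play_rows", "kwargs": {
  "increments": [
    [[0,0,-10],[0,0,0],0.6],
    [[0,0,-40],[0,0,0],0.6],
    [[0,0,-85],[0,0,0],0.3],
    [[40,-10,-90],[0,0,0],0],
    [[85,-30,-90],[0,0,0],0],
    [[120,-60,-90],[0,0,-1.4],0],
    [[135,-105,-90],[0,0,-3],0],
    [[130,-150,-90],[0,0,-4],0],
    [[125,-200,-90],[0,0,-5],0],
    [[120,-250,-90],[0,0,-6],0],
    [[115,-300,-80],[0,0,-6.4],0],
    [[110,-350,-60],[0,0,-6.4],0]
  ]
}}

```text
t: 14.95
position: [0.4555, -0.0041, 0.2639]
orientation: [-0.0, 1.0, -0.001, 0.001]
contact_force: [0.8, -0.0, -0.3]
gripper_width: 0.0857
```

```bash
python3 -c "
from h import *
plan((.453,-.041,.24,180))"
```

```text
t 14.95 pos [ 0.4555 -0.0041  0.2639] psi -179.98 w 0.0857 F [ 0.8 -0.  -0.3] q [-0.01 -0.13  0.03  1.72 -0.   -0.01]
(0.453, -0.041, 0.24, 180) -> [2.5, -36.8, 24.0] [-0.07, 0.16, 0.02]
```

Request:
{"fn": "play_rows", "kwargs": {
  "increments": [
    [[2.5,-30,24],[0,0,0],0],
    [[2.5,-37,24],[0,0,0],0],
    [[2.5,-37,24],[0,0,0],0],
    [[2.5,-37,24],[0,0,0],0],
    [[2.5,-37,24],[0,0,0],0]
  ]
}}

```text
t: 15.45
position: [0.4535, -0.0401, 0.241]
orientation: [-0.001, 1.0, -0.001, 0.002]
contact_force: [0.0, 0.1, -0.7]
gripper_width: 0.0856
```

```bash
python3 -c "
from h import *
plan(); handle((.4233,-.041)); lid('red',(.4233,-.041))
S=fr('scene');crop(S,'sc3',215,195,195,160,4)"
```

```text
t 15.45 pos [ 0.4535 -0.0401  0.241 ] psi -179.89 w 0.0856 F [ 0.   0.1 -0.7] q [-0.09 -0.14 -0.03  1.68 -0.   -0.09]
pred px [316. 191.] got [314. 192.] area 961 size mm [np.float64(28.0), np.float64(13.4)] ctr [ 0.4237 -0.0423] yaw -5.3
lid red (315, 172) 25.8 [ 0.4259 -0.0424  0.04  ]
```

View pics/sc3.png

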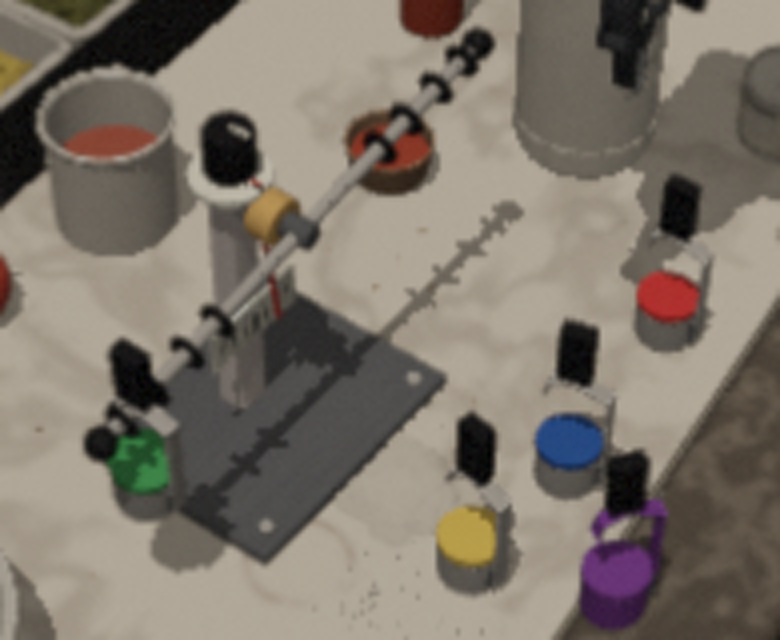

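Request:
{"fn": "play_rows", "kwargs": {
  "increments": [
    [[28.5,-2.3,10],[0,0,5.4],0],
    [[28.5,-2.3,45],[0,0,5.4],0],
    [[28.5,-2.3,80],[0,0,5.4],0.2],
    [[28.5,-2.3,110],[0,0,5.4],0.2],
    [[28.5,-2.3,128],[0,0,5.4],0.2],
    [[28.5,-2.3,132],[0,0,5.4],0.2],
    [[28.5,-2.3,132],[0,0,5.4],0.4],
    [[28.5,-2.3,132],[0,0,5.4],0.7],
    [[28.5,-2.3,132],[0,0,5.4],1],
    [[28.5,-2.3,132],[0,0,5.4],1],
    [[28.5,-2.3,132],[0,0,5.4],1],
    [[28.5,-2.3,132],[0,0,5.4],1]
  ],
  "newtons": 40
}}

```text
t: 16.8
position: [0.426, -0.0428, 0.1094]
orientation: [0.046, 0.999, -0.0, 0.003]
contact_force: [0.8, -0.3, 6.2]
gripper_width: 0.0136
```

```bash
python3 -c "
from h import *
hang(-.155,-.127,(.425,-.0424,.096),-5.3,dy=-.002)"
```

```text
t 16.8 pos [ 0.426  -0.0428  0.1094] psi 174.72 w 0.0136 F [ 0.8 -0.3  6.2] q [-0.1  -0.22 -0.35  1.44 -0.   -0.01]
(np.float64(0.4968), np.float64(0.0261), np.float64(0.268), np.float64(173.91644727823095)) -> [-65.1, 75.0, -158.3] [-0.04, 0.31, 0.8]
t 16.8 pos [ 0.426  -0.0428  0.1094] psi 174.72 w 0.0136 F [ 0.8 -0.3  6.2] q [-0.1  -0.22 -0.35  1.44 -0.   -0.01]
(np.float64(0.5714), np.float64(0.0181), np.float64(0.268), np.float64(173.91644727823095)) -> [-140.1, 73.9, -157.9] [-0.04, 0.31, 0.8]
t 16.8 pos [ 0.426  -0.0428  0.1094] psi 174.72 w 0.0136 F [ 0.8 -0.3  6.2] q [-0.1  -0.22 -0.35  1.44 -0.   -0.01]
(np.float64(0.5714), np.float64(0.0181), np.float64(0.238), np.float64(173.91644727823095)) -> [-139.9, 73.9, -127.9] [-0.04, 0.31, 0.8]
t 16.8 pos [ 0.426  -0.0428  0.1094] psi 174.72 w 0.0136 F [ 0.8 -0.3  6.2] q [-0.1  -0.22 -0.35  1.44 -0.   -0.01]
(np.float64(0.5714), np.float64(0.0181), np.float64(0.223), np.float64(173.91644727823095)) -> [-139.8, 74.0, -112.9] [-0.04, 0.31, 0.8]
```

Request:
{"fn": "play_rows", "kwargs": {
  "increments": [
    [[0,0,-20],[0,0,0],1],
    [[0,0,-55],[0,0,0],1],
    [[0,0,-95],[0,0,0],1],
    [[0,0,-130],[0,0,0],1],
    [[0,20,-158],[0,0,0.8],1],
    [[-10,45,-158.3],[0,0,0.8],1],
    [[-35,70,-158.3],[0,0.3,0.8],1],
    [[-60,75,-158.3],[0,0.3,0.8],1],
    [[-65,75,-158.3],[0,0.3,0.8],1],
    [[-65,75,-158.3],[0,0.3,0.8],1],
    [[-65,75,-158.3],[0,0.3,0.8],1]
  ]
}}

```text
t: 17.9
position: [0.4961, 0.0257, 0.268]
orientation: [0.053, 0.999, -0.0, -0.0]
contact_force: [-1.0, 1.0, -0.2]
gripper_width: 0.0135
```

```bash
python3 -c "
from h import *
plan((.5714,.0181,.268,173.9))
S=fr('scene');T=fr('top')
cv2.imwrite('pics/h3.png',cv2.resize(S['img'][190:310,275:415,::-1],None,fx=4,fy=4,interpolation=cv2.INTER_CUBIC))"
```

```text
t 17.9 pos [0.4961 0.0257 0.268 ] psi 173.89 w 0.0135 F [-1.   1.  -0.2] q [ 0.05 -0.02  0.14  1.73 -0.    0.16]
(0.5714, 0.0181, 0.268, 173.9) -> [-75.7, 0.4, 0.0] [-0.05, -0.02, -0.01]
```

Request:
{"fn": "play_rows", "kwargs": {
  "increments": [
    [[-15,0,0],[0,0,0],1],
    [[-30,0,0],[0,0,0],1],
    [[-45,0.4,0],[0,0,0],1],
    [[-60,0.4,0],[0,0,0],1],
    [[-70,0.4,0],[0,0,0],1],
    [[-75.5,0.4,0],[0,0,0],1],
    [[-75.5,0.4,0],[0,0,0],1],
    [[-75.5,0.4,6],[0,0,0],1],
    [[-75.5,0.4,12],[0,0,0],1],
    [[-75.5,0.4,18],[0,0,0],1],
    [[-75.5,0.4,24],[0,0,0],1],
    [[-75.5,0.4,24],[0,0,0],1]
  ]
}}

```text
t: 19.2
position: [0.5707, 0.018, 0.2433]
orientation: [0.053, 0.999, -0.0, -0.0]
contact_force: [0.0, -0.1, -0.8]
gripper_width: 0.0133
```

Request:
{"fn": "play_rows", "kwargs": {
  "increments": [
    [[0,0,3],[0,0,0],1],
    [[0,0,6],[0,0,0],1],
    [[0,0,9],[0,0,0],1],
    [[0,0,12],[0,0,0],1],
    [[0,0,12],[0,0,0],1]
  ]
}}

```text
t: 19.7
position: [0.5706, 0.018, 0.2308]
orientation: [0.053, 0.999, -0.0, -0.001]
contact_force: [0.0, -0.0, 0.3]
gripper_width: 0.0136
```

```bash
python3 -c "
from h import *
plan()
S=fr('scene')
cv2.imwrite('pics/h4.png',cv2.resize(S['img'][195:335,215:375,::-1],None,fx=5,fy=4.28,interpolation=cv2.INTER_CUBIC))"
```

```text
t 19.7 pos [0.5706 0.018  0.2308] psi 173.88 w 0.0136 F [ 0.  -0.   0.3] q [ 0.03  0.14  0.23  1.67 -0.    0.14]
```

View pics/h4.png

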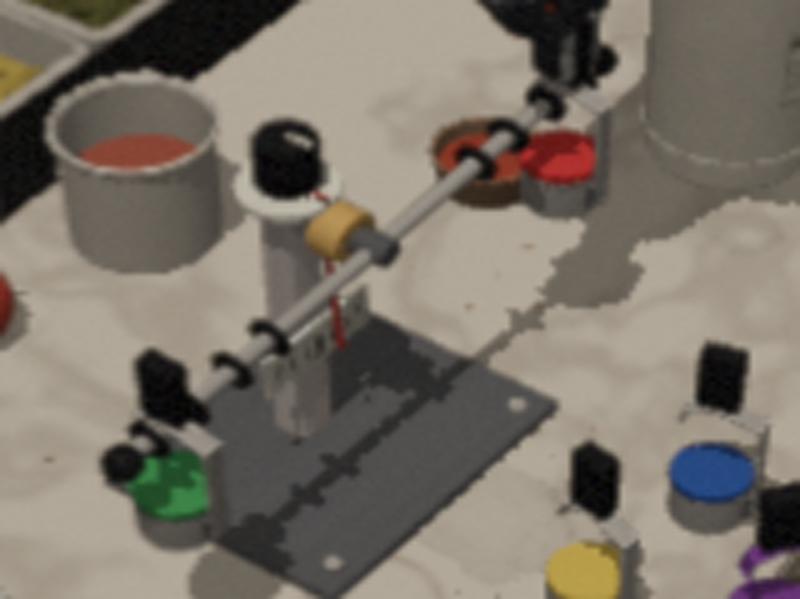

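Request:
{"fn": "play_rows", "kwargs": {
  "increments": [
    [[0,0,3],[0,0,0],1],
    [[0,0,6],[0,0,0],1],
    [[0,0,9],[0,0,0],1],
    [[0,0,12],[0,0,0],1],
    [[0,0,12],[0,0,0],1],
    [[0,0,12],[0,0,0],0.85],
    [[0,0,12],[0,0,0],0.75],
    [[0,0,12],[0,0,0],0.65],
    [[0,0,12],[0,0,0],0.6],
    [[0,0,12],[0,0,0],0.6],
    [[0,0,0],[0,0,0],0.6],
    [[0,0,-30],[0,0,0],0.6]
  ]
}}

```text
t: 20.95
position: [0.5698, 0.0181, 0.26]
orientation: [0.053, 0.999, -0.001, -0.003]
contact_force: [1.1, 0.7, 0.5]
gripper_width: 0.034
```

```bash
python3 -c "
from h import *
plan((.57,.018,.30,173.9),(.45,.05,.30,175),(.469,.2115,.24,180))
T=fr('top')
for c in ('yellow','blue','purple'): print(c,blob(T,c,(200,265,200,65)))"
```

```text
t 20.95 pos [0.5698 0.0181 0.26  ] psi 173.89 w 0.034 F [1.1 0.7 0.5] q [ 0.03  0.16  0.31  1.73 -0.    0.14]
(0.57, 0.018, 0.3, 173.9) -> [0.0, -0.1, -40.0] [-0.08, -0.29, -0.01]
(0.45, 0.05, 0.3, 175) -> [122.7, 18.9, -39.4] [-0.08, -0.29, -1.11]
(0.469, 0.2115, 0.24, 180) -> [120.7, 181.6, 20.3] [-0.06, -0.29, -6.11]
yellow [(85, [283.4, 287.3]), (26, [274.0, 286.3])]
blue [(49, [311.3, 292.4]), (21, [320.1, 292.3])]
purple [(11, [292.8, 323.8]), (3, [288.0, 312.0])]
```

Request:
{"fn": "play_rows", "kwargs": {
  "increments": [
    [[0,0,-40],[0,0,0],0.5],
    [[40,5,-40],[0,0,0],0.2],
    [[85,12,-40],[0,0,-1],0],
    [[121,25,-40],[0,0,-2],0],
    [[121,70,-40],[0,0,-3],0],
    [[121,115,-30],[0,0,-4],0],
    [[121,160,0],[0,0,-5],0],
    [[121,181.5,20],[0,0,-6],0],
    [[121,181.5,20],[0,0,-6],0],
    [[121,181.5,20],[0,0,-6],0],
    [[121,181.5,20],[0,0,-6],0]
  ]
}}

```text
t: 22.1
position: [0.4702, 0.2109, 0.2479]
orientation: [0.001, 1.0, 0.0, 0.002]
contact_force: [-0.1, -0.7, 0.5]
gripper_width: 0.0854
```

```bash
python3 -c "
from h import *
plan(); handle((.4400,.211)); lid('yellow',(.44,.2115))"
```

```text
t 22.1 pos [0.4702 0.2109 0.2479] psi 179.84 w 0.0854 F [-0.1 -0.7  0.5] q [ 0.42  0.01  0.12  1.68 -0.    0.43]
pred px [318. 189.] got [316. 188.] area 919 size mm [np.float64(27.6), np.float64(13.7)] ctr [0.4391 0.2103] yaw -14.6
lid yellow (317, 169) 25.3 [0.4412 0.21   0.04  ]
```

Request:
{"fn": "play_rows", "kwargs": {
  "increments": [
    [[30,-0.7,10],[0,0,7],0],
    [[30,-0.7,45],[0,0,14.4],0],
    [[30,-0.7,80],[0,0,14.4],0.2],
    [[30,-0.7,115],[0,0,14.4],0.2],
    [[30,-0.7,133],[0,0,14.4],0.2],
    [[30,-0.7,138.7],[0,0,14.4],0.2],
    [[30,-0.7,138.7],[0,0,14.4],0.4],
    [[30,-0.7,138.7],[0,0,14.4],0.7],
    [[30,-0.7,138.7],[0,0,14.4],1],
    [[30,-0.7,138.7],[0,0,14.4],1],
    [[30,-0.7,138.7],[0,0,14.4],1],
    [[30,-0.7,138.7],[0,0,14.4],1]
  ],
  "newtons": 40
}}

```text
t: 23.4
position: [0.4417, 0.2105, 0.1102]
orientation: [0.127, 0.992, 0.001, 0.003]
contact_force: [-0.1, -1.1, 6.3]
gripper_width: 0.0131
```

```bash
python3 -c "
from h import *
hang(.095,0,(.4402,.2102,.096),-14.6)"
```

```text
t 23.4 pos [0.4417 0.2105 0.1102] psi 165.41 w 0.0131 F [-0.1 -1.1  6.3] q [ 0.45 -0.08 -0.22  1.42 -0.    0.7 ]
(np.float64(0.5239), np.float64(0.2763), np.float64(0.2492), np.float64(173.90831491243463)) -> [-63.9, 84.8, -138.4] [0.13, 0.38, -8.5]
t 23.4 pos [0.4417 0.2105 0.1102] psi 165.41 w 0.0131 F [-0.1 -1.1  6.3] q [ 0.45 -0.08 -0.22  1.42 -0.    0.7 ]
(np.float64(0.5985), np.float64(0.2683), np.float64(0.2492), np.float64(173.90831491243463)) -> [-138.1, 95.9, -137.9] [0.13, 0.38, -8.5]
t 23.4 pos [0.4417 0.2105 0.1102] psi 165.41 w 0.0131 F [-0.1 -1.1  6.3] q [ 0.45 -0.08 -0.22  1.42 -0.    0.7 ]
(np.float64(0.5985), np.float64(0.2683), np.float64(0.2192), np.float64(173.90831491243463)) -> [-137.9, 95.8, -107.9] [0.13, 0.38, -8.5]
t 23.4 pos [0.4417 0.2105 0.1102] psi 165.41 w 0.0131 F [-0.1 -1.1  6.3] q [ 0.45 -0.08 -0.22  1.42 -0.    0.7 ]
(np.float64(0.5985), np.float64(0.2683), np.float64(0.2042), np.float64(173.90831491243463)) -> [-137.8, 95.7, -92.9] [0.13, 0.38, -8.5]
```

Request:
{"fn": "play_rows", "kwargs": {
  "increments": [
    [[0,0,-20],[0,0,0],1],
    [[0,0,-50],[0,0,0],1],
    [[0,0,-85],[0,0,0],1],
    [[0,0,-115],[0,0,-3],1],
    [[0,20,-138],[0,0.2,-8.5],1],
    [[-20,45,-138.4],[0,0.4,-8.5],1],
    [[-45,70,-138.4],[0.1,0.4,-8.5],1],
    [[-60,85,-138.4],[0.1,0.4,-8.5],1],
    [[-64,85,-138.4],[0.1,0.4,-8.5],1],
    [[-64,85,-138.4],[0.1,0.4,-8.5],1],
    [[-64,85,-138.4],[0.1,0.4,-8.5],1]
  ]
}}

```text
t: 24.5
position: [0.5236, 0.2761, 0.2494]
orientation: [0.053, 0.999, 0.0, -0.0]
contact_force: [-0.5, -0.4, -0.2]
gripper_width: 0.0135
```

```bash
python3 -c "
from h import *
plan((.5985,.2683,.2492,173.9))"
```

```text
t 24.5 pos [0.5236 0.2761 0.2494] psi 173.9 w 0.0135 F [-0.5 -0.4 -0.2] q [0.48 0.2  0.34 1.71 0.   0.59]
(0.5985, 0.2683, 0.2492, 173.9) -> [-75.3, 0.3, 0.2] [0.02, -0.03, -0.0]
```

Request:
{"fn": "play_rows", "kwargs": {
  "increments": [
    [[-15,0,0],[0,0,0],1],
    [[-30,0,0],[0,0,0],1],
    [[-45,0.3,0],[0,0,0],1],
    [[-60,0.3,0],[0,0,0],1],
    [[-70,0.3,0],[0,0,0],1],
    [[-75,0.3,0],[0,0,0],1],
    [[-75,0.3,0],[0,0,0],1],
    [[-75,0.3,6],[0,0,0],1],
    [[-75,0.3,12],[0,0,0],1],
    [[-75,0.3,18],[0,0,0],1],
    [[-75,0.3,24],[0,0,0],1],
    [[-75,0.3,24],[0,0,0],1]
  ]
}}

```text
t: 25.7
position: [0.5976, 0.2683, 0.2241]
orientation: [0.053, 0.999, -0.0, -0.001]
contact_force: [-0.2, -0.2, -1.5]
gripper_width: 0.0137
```

Request:
{"fn": "play_rows", "kwargs": {
  "increments": [
    [[0,0,3],[0,0,0],1],
    [[0,0,6],[0,0,0],1],
    [[0,0,9],[0,0,0],1],
    [[0,0,11],[0,0,0],1],
    [[0,0,11],[0,0,0],1]
  ]
}}

```text
t: 26.2
position: [0.5976, 0.2683, 0.2128]
orientation: [0.053, 0.999, -0.0, -0.001]
contact_force: [0.8, -0.5, -0.4]
gripper_width: 0.0136
```

```bash
python3 -c "
from h import *
plan()
S=fr('scene')
cv2.imwrite('pics/h5.png',cv2.resize(S['img'][195:335,215:375,::-1],None,fx=5,fy=4.28,interpolation=cv2.INTER_CUBIC))"
```

```text
t 26.2 pos [0.5976 0.2683 0.2128] psi 173.9 w 0.0136 F [ 0.8 -0.5 -0.4] q [0.42 0.35 0.45 1.67 0.   0.53]
```

View pics/h5.png

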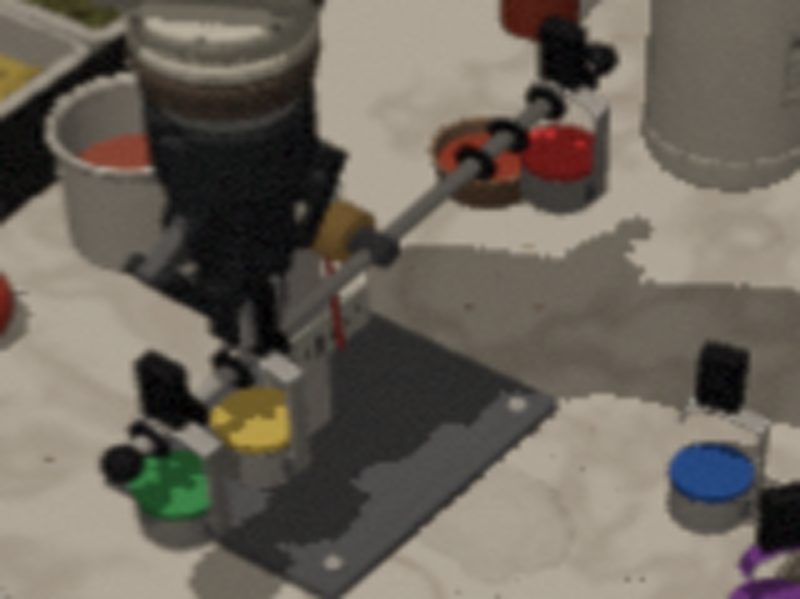

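Request:
{"fn": "play_rows", "kwargs": {
  "increments": [
    [[0,0,3],[0,0,0],1],
    [[0,0,5],[0,0,0],1],
    [[0,0,5],[0,0,0],1],
    [[0,0,5],[0,0,0],0.85],
    [[0,0,5],[0,0,0],0.75],
    [[0,0,5],[0,0,0],0.68],
    [[0,0,5],[0,0,0],0.68],
    [[0,0,5],[0,0,0],0.68],
    [[0,0,-10],[0,0,0],0.68],
    [[0,0,-30],[0,0,0],0.68],
    [[0,0,-60],[0,0,0],0.68],
    [[0,0,-85],[0,0,0],0.6]
  ]
}}

```text
t: 27.45
position: [0.5976, 0.2683, 0.2995]
orientation: [0.053, 0.999, -0.0, -0.001]
contact_force: [-0.4, -1.0, -0.8]
gripper_width: 0.034
```

```bash
python3 -c "
from h import *
plan((.46,.22,.3,175),(.45,.1105,.24,180))
T=fr('top'); print(blob(T,'blue',(200,265,200,65)))"
```

```text
t 27.45 pos [0.5976 0.2683 0.2995] psi 173.91 w 0.034 F [-0.4 -1.  -0.8] q [0.42 0.42 0.71 1.87 0.   0.53]
(0.46, 0.22, 0.3, 175) -> [131.7, -62.6, -0.3] [-0.01, -0.1, -1.09]
(0.45, 0.1105, 0.24, 180) -> [129.9, -172.5, 59.7] [-0.0, -0.1, -6.09]
[(20, [320.2, 291.4])]
```

Request:
{"fn": "play_rows", "kwargs": {
  "increments": [
    [[40,-20,0],[0,0,0],0.4],
    [[85,-40,0],[0,0,-1],0.1],
    [[128,-65,0],[0,0,-2],0],
    [[130,-110,10],[0,0,-4],0],
    [[130,-150,35],[0,0,-5],0],
    [[130,-172.5,59],[0,0,-6],0],
    [[130,-172.5,59],[0,0,-6],0],
    [[130,-172.5,59],[0,0,-6],0],
    [[130,-172.5,59],[0,0,-6],0]
  ]
}}

```text
t: 28.4
position: [0.4509, 0.1114, 0.2449]
orientation: [0.001, 1.0, 0.001, 0.002]
contact_force: [0.1, -0.7, 0.7]
gripper_width: 0.0854
```

```bash
python3 -c "
from h import *
plan(); handle((.421,.1105)); lid('blue',(.421,.1105))"
```

```text
t 28.4 pos [0.4509 0.1114 0.2449] psi 179.92 w 0.0854 F [ 0.1 -0.7  0.7] q [ 0.24 -0.12  0.    1.68  0.    0.24]
pred px [316. 191.] got [309. 188.] area 1241 size mm [np.float64(19.3), np.float64(38.7)] ctr [0.4175 0.1068] yaw 26.7
lid blue (315, 173) 25.0 [0.4241 0.1098 0.04  ]
```

```bash
for t in 65 58 52; do sed -i "s/max(2)<[0-9]*/max(2)<$t/" h.py; python3 -c "
from h import *
handle((.421,.1105),save='b$t')"; done; python3 -c "
import cv2
cv2.imwrite('pics/b.png',cv2.resize(cv2.imread('pics/b52.png')[130:250,240:400],None,fx=4,fy=4))"
```

```text
pred px [315. 191.] got [313. 192.] area 933 size mm [np.float64(13.5), np.float64(28.3)] ctr [0.4221 0.1088] yaw 7.2
pred px [315. 191.] got [313. 193.] area 935 size mm [np.float64(13.5), np.float64(28.2)] ctr [0.4223 0.1088] yaw 7.3
pred px [316. 191.] got [312. 192.] area 762 size mm [np.float64(13.8), np.float64(27.8)] ctr [0.4223 0.1087] yaw 7.3
```

View pics/b.png

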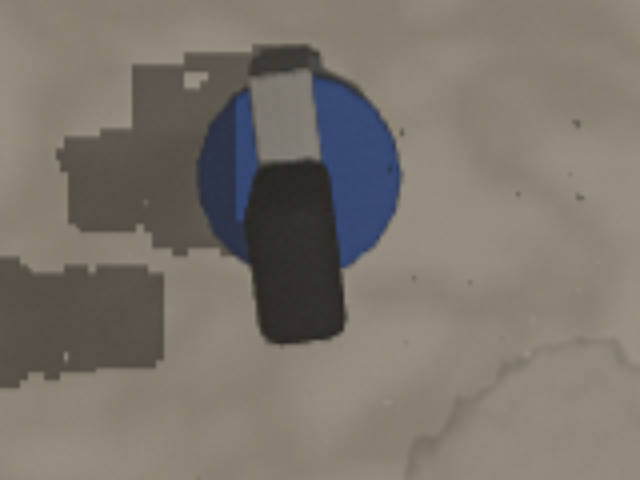

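Request:
{"fn": "play_rows", "kwargs": {
  "increments": [
    [[27.7,-2.4,10],[0,0,-7.4],0],
    [[27.7,-2.4,45],[0,0,-7.4],0],
    [[27.7,-2.4,80],[0,0,-7.4],0.2],
    [[27.7,-2.4,112],[0,0,-7.4],0.2],
    [[27.7,-2.4,130],[0,0,-7.4],0.2],
    [[27.7,-2.4,135.5],[0,0,-7.4],0.2],
    [[27.7,-2.4,135.5],[0,0,-7.4],0.4],
    [[27.7,-2.4,135.5],[0,0,-7.4],0.7],
    [[27.7,-2.4,135.5],[0,0,-7.4],1],
    [[27.7,-2.4,135.5],[0,0,-7.4],1],
    [[27.7,-2.4,135.5],[0,0,-7.4],1],
    [[27.7,-2.4,135.5],[0,0,-7.4],1]
  ],
  "newtons": 40
}}

```text
t: 29.85
position: [0.4241, 0.1094, 0.1098]
orientation: [-0.064, 0.998, 0.001, 0.003]
contact_force: [0.7, -0.4, 6.1]
gripper_width: 0.0137
```

```bash
python3 -c "
from h import *
hang(-.095,-.078,(.4232,.1090,.096),7.3,dy=-.0012)"
```

```text
t 29.85 pos [0.4241 0.1094 0.1098] psi -172.65 w 0.0137 F [ 0.7 -0.4  6.1] q [ 0.25 -0.2  -0.33  1.43  0.    0.12]
(np.float64(0.5032), np.float64(0.0862), np.float64(0.2562), np.float64(-186.0462019083298)) -> [-76.3, -32.9, -146.1] [0.14, 0.3, 13.4]
t 29.85 pos [0.4241 0.1094 0.1098] psi -172.65 w 0.0137 F [ 0.7 -0.4  6.1] q [ 0.25 -0.2  -0.33  1.43  0.    0.12]
(np.float64(0.5778), np.float64(0.0782), np.float64(0.2562), np.float64(-186.0462019083298)) -> [-149.2, -50.3, -145.7] [0.14, 0.3, 13.4]
t 29.85 pos [0.4241 0.1094 0.1098] psi -172.65 w 0.0137 F [ 0.7 -0.4  6.1] q [ 0.25 -0.2  -0.33  1.43  0.    0.12]
(np.float64(0.5778), np.float64(0.0782), np.float64(0.2262), np.float64(-186.0462019083298)) -> [-149.1, -50.4, -115.7] [0.14, 0.3, 13.4]
t 29.85 pos [0.4241 0.1094 0.1098] psi -172.65 w 0.0137 F [ 0.7 -0.4  6.1] q [ 0.25 -0.2  -0.33  1.43  0.    0.12]
(np.float64(0.5778), np.float64(0.0782), np.float64(0.2112), np.float64(-186.0462019083298)) -> [-149.0, -50.4, -100.7] [0.14, 0.3, 13.4]
```

Request:
{"fn": "play_rows", "kwargs": {
  "increments": [
    [[0,0,-20],[0,0,0],1],
    [[0,0,-50],[0,0,0],1],
    [[0,0,-85],[0,0,0],1],
    [[0,0,-120],[0,0,6],1],
    [[0,-10,-146],[0,0.2,13.4],1],
    [[-20,-15,-146],[0,0.3,13.4],1],
    [[-45,-25,-146],[0.1,0.3,13.4],1],
    [[-65,-33,-146],[0.1,0.3,13.4],1],
    [[-76,-33,-146],[0.1,0.3,13.4],1],
    [[-76,-33,-146],[0.1,0.3,13.4],1],
    [[-76,-33,-146],[0.1,0.3,13.4],1]
  ]
}}

```text
t: 30.95
position: [0.5024, 0.0863, 0.256]
orientation: [0.053, 0.999, 0.0, -0.001]
contact_force: [0.5, -0.1, -1.6]
gripper_width: 0.0139
```

```bash
python3 -c "
from h import *
plan((.5778,.0782,.2562,173.95))"
```

```text
t 30.95 pos [0.5024 0.0863 0.256 ] psi 173.97 w 0.0139 F [ 0.5 -0.1 -1.6] q [0.17 0.   0.14 1.71 0.   0.27]
(0.5778, 0.0782, 0.2562, 173.95) -> [-75.9, -0.1, -0.3] [0.03, -0.06, 0.02]
```

Request:
{"fn": "play_rows", "kwargs": {
  "increments": [
    [[-15,0,0],[0,0,0],1],
    [[-30,0,0],[0,0,0],1],
    [[-45,0,0],[0,0,0],1],
    [[-60,0,0],[0,0,0],1],
    [[-70,0,0],[0,0,0],1],
    [[-75.5,0,0],[0,0,0],1],
    [[-75.5,0,0],[0,0,0],1],
    [[-75.5,0,6],[0,0,0],1],
    [[-75.5,0,12],[0,0,0],1],
    [[-75.5,0,18],[0,0,0],1],
    [[-75.5,0,24],[0,0,0],1],
    [[-75.5,0,24],[0,0,0],1]
  ]
}}

```text
t: 32.15
position: [0.5769, 0.0783, 0.2307]
orientation: [0.053, 0.999, 0.0, -0.001]
contact_force: [0.4, -0.5, -1.9]
gripper_width: 0.0134
```

Request:
{"fn": "play_rows", "kwargs": {
  "increments": [
    [[0,0,3],[0,0,0],1],
    [[0,0,6],[0,0,0],1],
    [[0,0,9],[0,0,0],1],
    [[0,0,11],[0,0,0],1],
    [[0,0,11],[0,0,0],1]
  ]
}}

```text
t: 32.65
position: [0.5769, 0.0783, 0.2195]
orientation: [0.053, 0.999, 0.0, -0.001]
contact_force: [0.4, -0.7, 1.2]
gripper_width: 0.0134
```

```bash
python3 -c "
from h import *
plan()
S=fr('scene')
hs=cv2.cvtColor(S['img'],cv2.COLOR_RGB2HSV)
print(blob(S,'blue',(270,200,110,100)),blob(S,'red',(300,195,60,60)))
lidp=place(-.095)+[0,0,-.05]; print('blue lid pred',proj(S,[lidp,place(-.155)+[0,0,-.051]]).round(1))"
```

```text
t 32.65 pos [0.5769 0.0783 0.2195] psi 173.96 w 0.0134 F [ 0.4 -0.7  1.2] q [0.13 0.16 0.24 1.65 0.   0.24]
[(151, [312.8, 246.8])] [(125, [326.9, 233.9]), (26, [305.2, 230.6])]
blue lid pred [[312.4 245.6]
 [325.9 233.4]]
```

```bash
cat >> h.py <<'E'
def balls():
    S=fr("scene"); g=cv2.GaussianBlur(S["img"].max(2),(3,3),0)
    for nm,(x,y) in {"L":(238.6,299.4),"R":(334.2,211.9)}.items():
        x0,y0=int(x)-9,int(y)-13; m=cv2.morphologyEx((g[y0:y0+27,x0:x0+19]<50).astype("uint8"),cv2.MORPH_OPEN,cv2.getStructuringElement(2,(5,5)))
        n,l,st,ce=cv2.connectedComponentsWithStats(m); print(nm,[((ce[i]+[x0,y0]).round(1).tolist(),int(st[i,4])) for i in range(1,n)])
E
python3 -c "
from h import *
balls()"
```

```text
L [([245.8, 287.1], 12), ([246.2, 296.0], 11), ([238.8, 299.3], 41)]
R [([329.1, 209.7], 166)]
```

Request:
{"fn": "play_rows", "kwargs": {
  "increments": [
    [[0,0,1],[0,0,0],1],
    [[0,0,1],[0,0,0],0.85],
    [[0,0,1],[0,0,0],0.75],
    [[0,0,1],[0,0,0],0.68],
    [[0,0,1],[0,0,0],0.68],
    [[0,0,1],[0,0,0],0.68],
    [[0,0,1],[0,0,0],0.68],
    [[0,0,-15],[0,0,0],0.68],
    [[0,0,-40],[0,0,0],0.68],
    [[0,0,-80],[0,0,0],0.6]
  ]
}}

```text
t: 33.75
position: [0.5765, 0.0782, 0.2988]
orientation: [0.053, 0.999, -0.0, -0.003]
contact_force: [0.8, 0.4, 0.4]
gripper_width: 0.0338
```

```bash
python3 -c "
from h import *
look((.33,.199,.355),tilt=40)"
```

```text
tcp [0.453 0.187 0.255] -> [134.3, 95.1, 44.8] [-0.01, -40.34, 0.07]
up first 70mm
```

Request:
{"fn": "play_rows", "kwargs": {
  "increments": [
    [[40,0,-5],[0,0,0],0.4],
    [[80,25,-5],[0,0,0],0.1],
    [[120,55,-5],[0,-8,0],0],
    [[134,80,0],[0,-16,0],0],
    [[134,95,10],[0,-24,0],0],
    [[134,95,25],[0,-32,0],0],
    [[134,95,35],[0,-35,0],0],
    [[134,95,45],[0,-35,0],0],
    [[134,95,45],[0,-35,0],0],
    [[134,95,45],[0,-35,0],0],
    [[134,95,45],[0,-35,0],0],
    [[134,95,45],[0,-35,0],0]
  ]
}}

```text
t: 34.95
position: [0.4537, 0.1866, 0.2552]
orientation: [0.051, 0.953, -0.016, 0.297]
contact_force: [-0.1, 0.4, 0.5]
gripper_width: 0.0853
```

```bash
python3 -c "
from h import *
balls(); W=fr('wrist'); i=W['img'][::-1,::-1,::-1]
c=[639,479]-proj(W,HG-[0,0,.06])[0]; x,y=c.astype(int); print(c)
a=cv2.resize(i,(480,360),interpolation=cv2.INTER_AREA)
b=cv2.resize(i[y-45:y+75,x-53:x+54],(320,360),interpolation=cv2.INTER_CUBIC)
cv2.imwrite('pics/fin.png',np.hstack([a,b])); np.save('fin.npy',i)"
```

```text
L [([245.6, 287.3], 14), ([238.9, 299.9], 39)]
R [([329.2, 210.0], 135)]
[320.0700488  215.22489211]
```

View pics/fin.png

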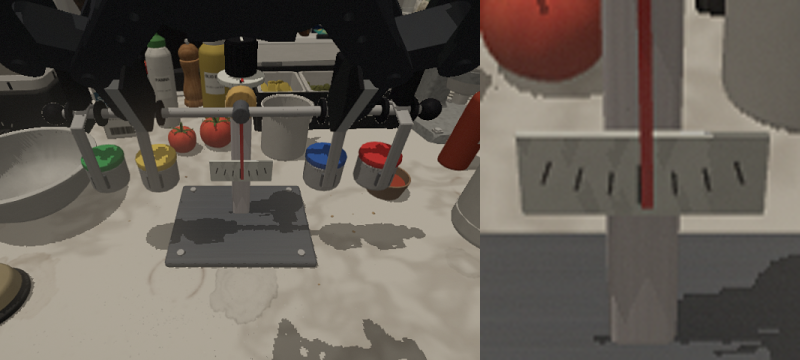

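Run:
```python
import numpy as np,cv2
for nm,i,rows,xs in (("w2",cv2.imread("pics/w2.png"),range(236,252),(285,375)),("fin",np.load("fin.npy"),range(221,238),(272,372))):
    i=i.astype(float)
    for y in rows:
        r=i[y,xs[0]:xs[1]]; red=np.clip(r[:,2]-np.maximum(r[:,0],r[:,1])-12,0,None); g=r.mean(1)
        bg=cv2.medianBlur(g.astype('float32').reshape(1,-1).repeat(5,0),5)[0]
        base=np.array([np.median(g[max(0,k-7):k+8]) for k in range(len(g))])
        d=np.clip(base-g-10,0,None); d[red>0]=0
        n,l,st,ce=cv2.connectedComponentsWithStats((d>0).astype('uint8').reshape(1,-1))
        ms=[round(float((np.arange(len(d))*d*(l[0]==k)).sum()/(d*(l[0]==k)).sum())+xs[0],1) for k in range(1,n) if (d*(l[0]==k)).sum()>12]
        print(nm,y,"needle",round(float((np.arange(len(red))*red).sum()/max(red.sum(),1))+xs[0],2),"marks",ms)
```

```text
w2 236 needle 331.39 marks [297.2]
w2 237 needle 331.42 marks [296.7]
w2 238 needle 331.41 marks [296.4, 308.7]
w2 239 needle 331.22 marks [295.7, 308.4]
w2 240 needle 331.06 marks [295.4, 308.1, 319.9, 365.0]
w2 241 needle 331.11 marks [295.0, 307.8, 319.8, 353.4, 365.3]
w2 242 needle 331.09 marks [307.5, 319.5, 342.2, 353.5, 365.4]
w2 243 needle 331.07 marks [307.4, 319.4, 342.3, 353.6, 365.6]
w2 244 needle 330.84 marks [307.0, 319.0, 342.3, 353.7, 365.8]
w2 245 needle 330.84 marks [319.0, 342.3, 354.1, 366.3]
w2 246 needle 330.92 marks [319.0, 342.4, 354.3, 366.4]
w2 247 needle 330.83 marks [342.3, 354.3, 366.7]
w2 248 needle 330.76 marks [342.4, 354.4]
w2 249 needle 330.68 marks [342.5]
w2 250 needle 330.66 marks []
w2 251 needle 330.62 marks []
fin 221 needle 322.29 marks []
fin 222 needle 322.29 marks []
fin 223 needle 322.29 marks []
fin 224 needle 322.31 marks [289.7, 352.3]
fin 225 needle 322.42 marks [289.4, 352.4]
fin 226 needle 322.41 marks [289.0, 300.1, 319.9, 341.7, 352.8]
fin 227 needle 322.36 marks [288.7, 300.0, 310.5, 319.9, 331.0, 341.7, 353.2]
fin 228 needle 322.36 marks [288.4, 299.8, 310.5, 331.4, 342.1, 353.4]
fin 229 needle 322.39 marks [288.0, 299.5, 310.3, 319.9, 331.4, 342.3, 353.7]
fin 230 needle 322.44 marks [287.8, 299.4, 310.3, 319.9, 331.5, 342.4, 354.1]
fin 231 needle 322.42 marks [287.8, 299.1, 310.0, 319.9, 331.6, 342.6]
fin 232 needle 322.46 marks [298.9, 310.1, 319.9, 331.7, 342.9]
fin 233 needle 322.41 marks [298.9, 310.0, 319.9, 331.8, 343.0]
fin 234 needle 322.43 marks [310.0, 319.9, 331.9]
fin 235 needle 322.43 marks [320.0]
fin 236 needle 322.45 marks [319.9]
fin 237 needle 322.41 marks [320.0]
```

```bash
python3 -c "
from h import *
plan((.47,.17,.34,180),(.6417,.1676,.34,180))"
```

```text
t 35.05 pos [0.4534 0.1866 0.2548] psi 173.95 w 0.0855 F [-0.3 -0.2 -0.2] q [ 0.61 -0.55 -0.43  1.21 -0.38  0.62]
(0.47, 0.17, 0.34, 180) -> [-63.4, -14.9, -59.7] [-1.87, 34.61, -5.88]
(0.6417, 0.1676, 0.34, 180) -> [-204.1, 0.9, 37.5] [-1.87, 34.61, -5.88]
```

Request:
{"fn": "play_rows", "kwargs": {
  "increments": [
    [[-20,-5,-30],[0,8,-1],0],
    [[-45,-10,-60],[-1,16,-3],0],
    [[-63,-15,-60],[-1.5,24,-4],0],
    [[-63,-15,-60],[-1.9,32,-5.9],0.2],
    [[-63,-15,-60],[-1.9,34.6,-5.9],0.4],
    [[-95,-11,-37],[-1.9,34.6,-5.9],0.4],
    [[-130,-7,-13],[-1.9,34.6,-5.9],0.4],
    [[-165,-3,11],[-1.9,34.6,-5.9],0.4],
    [[-195,0,31],[-1.9,34.6,-5.9],0.4],
    [[-204,1,37.5],[-1.9,34.6,-5.9],0.4],
    [[-204,1,37.5],[-1.9,34.6,-5.9],0.4],
    [[-204,1,37.5],[-1.9,34.6,-5.9],0.4]
  ]
}}

```text
t: 36.25
position: [0.6416, 0.1676, 0.3395]
orientation: [-0.0, 1.0, 0.0, -0.0]
contact_force: [-0.2, 0.3, 0.9]
gripper_width: 0.0514
```

```bash
python3 -c "
from h import *
plan((.6417,.1676,.228,180))"
```

```text
t 36.25 pos [0.6416 0.1676 0.3395] psi -179.99 w 0.0514 F [-0.2  0.3  0.9] q [0.26 0.5  0.91 1.98 0.   0.26]
(0.6417, 0.1676, 0.228, 180) -> [-0.2, -0.0, 111.5] [0.01, -0.04, 0.01]
```

Request:
{"fn": "play_rows", "kwargs": {
  "increments": [
    [[0,0,30],[0,0,0],0.4],
    [[0,0,60],[0,0,0],0.4],
    [[0,0,90],[0,0,0],0.4],
    [[0,0,105],[0,0,0],0.4],
    [[0,0,111],[0,0,0],0.4],
    [[0,0,111],[0,0,0],0.6],
    [[0,0,111],[0,0,0],0.8],
    [[0,0,111],[0,0,0],1],
    [[0,0,111],[0,0,0],1],
    [[0,0,111],[0,0,0],1],
    [[0,0,111],[0,0,0],1],
    [[0,0,111],[0,0,0],1]
  ],
  "newtons": 30
}}

```text
t: 37.45
position: [0.6409, 0.167, 0.2301]
orientation: [0.0, 1.0, -0.0, -0.0]
contact_force: [-4.5, -4.1, 0.2]
gripper_width: 0.0323
```

Request:
{"fn": "play_rows", "kwargs": {
  "increments": [
    [[0,0,0],[0,0,3],1],
    [[0,0,0],[0,0,6],1],
    [[0,0,0],[0,0,9],1],
    [[0,0,0],[0,0,10],1],
    [[0,0,0],[0,0,10],1],
    [[0,0,0],[0,0,10],0.8],
    [[0,0,0],[0,0,10],0.6],
    [[0,0,0],[0,0,10],0.4],
    [[0,0,0],[0,0,10],0.4],
    [[0,0,-20],[0,0,10],0.4],
    [[0,0,-60],[0,0,10],0.4],
    [[0,0,-105],[0,0,10],0.4]
  ]
}}

```text
t: 38.65
position: [0.6404, 0.1668, 0.335]
orientation: [0.087, 0.996, -0.0, -0.0]
contact_force: [1.5, 0.5, 0.8]
gripper_width: 0.0514
```

```bash
python3 -c "
from h import *
balls();plan((.47,.18,.33,174)); look((.33,.199,.355),tilt=35)"
```

```text
L [([245.8, 287.1], 12), ([238.9, 299.2], 43)]
R [([329.3, 210.5], 139)]
t 38.7 pos [0.6412 0.167  0.3449] psi 169.99 w 0.0511 F [-1.9 -0.1  6.4] q [ 0.26  0.49  0.91  1.98 -0.    0.43]
(0.47, 0.18, 0.33, 174) -> [171.0, -17.0, 12.9] [0.24, 0.65, -4.01]
tcp [0.444 0.188 0.244] -> [199.4, -14.3, 98.2] [-0.96, -34.33, -3.86]
up first 70mm
```

Now back to the front view to verify.

Request:
{"fn": "play_rows", "kwargs": {
  "increments": [
    [[40,-3,0],[0,0,-1],0.4],
    [[85,-6,0],[0,0,-2],0.4],
    [[130,-10,5],[0,0,-3],0.2],
    [[170,-14,10],[0,-8,-4],0],
    [[199,-14,30],[-0.3,-16,-4],0],
    [[199,-14,60],[-0.6,-24,-4],0],
    [[199,-14,90],[-0.9,-32,-3.9],0],
    [[199,-14,98],[-0.9,-34.3,-3.9],0],
    [[199,-14,98],[-0.9,-34.3,-3.9],0],
    [[199,-14,98],[-0.9,-34.3,-3.9],0],
    [[199,-14,98],[-0.9,-34.3,-3.9],0],
    [[199,-14,98],[-0.9,-34.3,-3.9],0]
  ]
}}

```text
t: 39.9
position: [0.4458, 0.1888, 0.2482]
orientation: [0.051, 0.952, -0.015, 0.301]
contact_force: [0.5, 0.7, -0.8]
gripper_width: 0.0853
```

```bash
cat > nd.py <<'E'
from h import *
plan(); W=fr('wrist'); i=W['img'][::-1,::-1,::-1]; np.save('fin2.npy',i); cv2.imwrite('pics/fin2.png',i)
c=[639,479]-proj(W,HG+RX*.02-[0,0,.1])[0]; print("exp",c.round(1))
x0=int(c[0])-48; i=i.astype(float)
for y in range(int(c[1])-16,int(c[1])+17,2):
    r=i[y,x0:x0+100]; red=np.clip(r[:,2]-np.maximum(r[:,0],r[:,1])-12,0,None); g=r.mean(1)
    base=np.array([np.median(g[max(0,k-7):k+8]) for k in range(len(g))]); d=np.clip(base-g-10,0,None); d[red>0]=0
    n,l,st,ce=cv2.connectedComponentsWithStats((d>0).astype('uint8').reshape(1,-1)); X=np.arange(100)
    ms=[round(float((X*d*(l[0]==k)).sum()/(d*(l[0]==k)).sum())+x0,1) for k in range(1,n) if (d*(l[0]==k)).sum()>12]
    print(y,"needle",round(float((X*red).sum()/max(red.sum(),1))+x0,2),"marks",ms)
balls()
E
python3 nd.py
```

```text
t 39.9 pos [0.4458 0.1888 0.2482] psi 173.82 w 0.0853 F [ 0.5  0.7 -0.8] q [ 0.63 -0.57 -0.46  1.21 -0.39  0.64]
exp [321.7 228.7]
212 needle 322.53 marks []
214 needle 322.58 marks []
216 needle 322.59 marks [291.1, 353.6]
218 needle 322.55 marks [290.5, 301.7, 343.1, 354.3]
220 needle 322.49 marks [289.8, 301.3, 312.0, 332.9, 343.5, 354.8]
222 needle 322.52 marks [289.4, 300.8, 311.8, 333.0, 344.0, 355.3]
224 needle 322.58 marks [300.5, 311.6, 333.2, 344.4]
226 needle 322.58 marks [311.1, 333.1]
228 needle 322.56 marks []
230 needle 322.53 marks []
232 needle 273.0 marks []
234 needle 273.0 marks []
236 needle 273.0 marks []
238 needle 273.0 marks []
240 needle 273.0 marks []
242 needle 273.0 marks []
244 needle 273.0 marks []
L [([245.8, 287.1], 12), ([238.9, 299.2], 43)]
R [([329.2, 210.5], 136)]
```

```bash
python3 -c "
from h import *
print(bot.sign_off())"
```

```text
the job is handed in; nothing more can be done
None
```

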